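Press the tilting case tray level and fill it with cutter cases

TASK

The blue plate of the tilting tray has sprung up: push its raised far edge down until it snaps level and stays there. Then put away every cutter case that stands on the bench, each upright and square on a painted square of its own, the yellow ones in the back row (farther from you, yellow squares) and the white ones in the front row (white squares). Leave the green box and the deburring tool where they are.

Things in the scene. Friction and masses are not known exactly. Their poses are not given: they have to be found in the camera images.
- tilt_plate (a joint): plate angle: 0 sprung fully up (far edge raised 0.42 rad), 0.42 level on its stops. The stand is fixed to the bench. The spring resists with about 8 N at the lip at first, about 11 N farther down; over the last 0.08 rad (15 mm at the lip) it goes over centre, snaps the plate down and holds it level. Left short of that, the plate springs up again
- plate_hinge (a point): middle of the hinge axis, 50 mm above the bench, at the edge of the plate nearest the robot. Its frame moves with the plate: x along the plate from hinge to raised lip, y along the hinge, z square to the plate (up when level). The flat top face lies at z = 0 of this frame, the underside at z = -8 mm
- plate_lip (a point): on the top face of the blue plate (214 mm long in x, 290 mm wide in y, 8 mm thick, flat), in the middle of its free far edge, on a black rubber pad, the place to push: x = 198, y = 0, z = 0 in the frame of plate_hinge. The bare lip spans x = 172 to 214 mm
- back_square_1 (a point): centre of painted square 1 of the back row (x = 148 mm, y = 81 mm in the frame of plate_hinge; yellow paint, flush with the plate): 44 x 44 mm, sides along the plate's x and y; axes as plate_hinge. The back row is the one by the lip, farther from the robot. Squares are 54 mm apart along a row, the rows 80 mm apart
- back_square_2 (a point): centre of painted square 2 of the back row (x = 148 mm, y = 27 mm in the frame of plate_hinge; yellow paint, flush with the plate): 44 x 44 mm, sides along the plate's x and y; axes as plate_hinge. The back row is the one by the lip, farther from the robot. Squares are 54 mm apart along a row, the rows 80 mm apart
- back_square_3 (a point): centre of painted square 3 of the back row (x = 148 mm, y = -27 mm in the frame of plate_hinge; yellow paint, flush with the plate): 44 x 44 mm, sides along the plate's x and y; axes as plate_hinge. The back row is the one by the lip, farther from the robot. Squares are 54 mm apart along a row, the rows 80 mm apart
- back_square_4 (a point): centre of painted square 4 of the back row (x = 148 mm, y = -81 mm in the frame of plate_hinge; yellow paint, flush with the plate): 44 x 44 mm, sides along the plate's x and y; axes as plate_hinge. The back row is the one by the lip, farther from the robot. Squares are 54 mm apart along a row, the rows 80 mm apart
- front_square_1 (a point): centre of painted square 1 of the front row (x = 68 mm, y = 81 mm in the frame of plate_hinge; white paint, flush with the plate): 44 x 44 mm, sides along the plate's x and y; axes as plate_hinge. The front row is the one by the hinge, nearer the robot. Squares are 54 mm apart along a row, the rows 80 mm apart
- front_square_2 (a point): centre of painted square 2 of the front row (x = 68 mm, y = 27 mm in the frame of plate_hinge; white paint, flush with the plate): 44 x 44 mm, sides along the plate's x and y; axes as plate_hinge. The front row is the one by the hinge, nearer the robot. Squares are 54 mm apart along a row, the rows 80 mm apart
- front_square_3 (a point): centre of painted square 3 of the front row (x = 68 mm, y = -27 mm in the frame of plate_hinge; white paint, flush with the plate): 44 x 44 mm, sides along the plate's x and y; axes as plate_hinge. The front row is the one by the hinge, nearer the robot. Squares are 54 mm apart along a row, the rows 80 mm apart
- front_square_4 (a point): centre of painted square 4 of the front row (x = 68 mm, y = -81 mm in the frame of plate_hinge; white paint, flush with the plate): 44 x 44 mm, sides along the plate's x and y; axes as plate_hinge. The front row is the one by the hinge, nearer the robot. Squares are 54 mm apart along a row, the rows 80 mm apart
- yellow_case_1: yellow plastic cutter case, solid, square, 34 x 34 mm and 41 mm high, about 45 g, standing upright on the bench; origin at the centre of its underside, z up, x and y square to its sides. May be absent (None)
- yellow_case_2: yellow plastic cutter case, solid, square, 34 x 34 mm and 41 mm high, about 45 g, standing upright on the bench; origin at the centre of its underside, z up, x and y square to its sides. May be absent (None)
- yellow_case_3: yellow plastic cutter case, solid, square, 34 x 34 mm and 41 mm high, about 45 g, standing upright on the bench; origin at the centre of its underside, z up, x and y square to its sides. May be absent (None)
- yellow_case_4: yellow plastic cutter case, solid, square, 34 x 34 mm and 41 mm high, about 45 g, standing upright on the bench; origin at the centre of its underside, z up, x and y square to its sides. May be absent (None)
- white_case_1: white plastic cutter case, solid, square, 35 x 35 mm and 42 mm high, about 45 g, standing upright on the bench; origin at the centre of its underside, z up, x and y square to its sides. May be absent (None)
- white_case_2: white plastic cutter case, solid, square, 35 x 35 mm and 42 mm high, about 45 g, standing upright on the bench; origin at the centre of its underside, z up, x and y square to its sides. May be absent (None)
- white_case_3: white plastic cutter case, solid, square, 35 x 35 mm and 42 mm high, about 45 g, standing upright on the bench; origin at the centre of its underside, z up, x and y square to its sides. May be absent (None)
- white_case_4: white plastic cutter case, solid, square, 35 x 35 mm and 42 mm high, about 45 g, standing upright on the bench; origin at the centre of its underside, z up, x and y square to its sides. May be absent (None)
- green_box: bystander: green printed card box, 36 x 41 x 45 mm, stands behind the work; origin at the centre of its underside
- deburrer: bystander: deburring tool with blue and white handle, 28 x 185 x 27 mm, lies to the right of the cases; origin at the centre of its underside
Things that resemble listed ones, but are neither listed nor needed, are in the scene too. What is shaped like the white_case_1 but black, orange or red is not meant.

How it is judged:
By the outcome, as a careful person would: the job done as asked, in the order asked, and still so for the second after the job is handed in, with the robot touching nothing.
Of yellow_case_1, yellow_case_2, yellow_case_3, yellow_case_4, white_case_1, white_case_2, white_case_3, white_case_4 only 6 to 8 are there at a start; the rules pass over those that are not, and their reading is None.
At some moment in a run one of yellow_case_1, yellow_case_2, yellow_case_3, yellow_case_4, white_case_1, white_case_2, white_case_3, white_case_4 may be knocked a few centimetres aside while the robot is not near it.
It also fails if it takes over 210 s, if anything falls off the work surface, if the arm or the gripper's body presses on something with over 40 N, if the wrist force passes 120 N, or if a joint passes its speed limit or range.

ROBOT

A 7-joint arm with a two-finger parallel gripper is mounted at the origin on a cart in front of the work surface, level with it; the furniture and walls round the work are solid. World frame = base frame: x ahead of the robot, y to its left, z up, the work surface at z = 0. Lengths are in m, angles in rad, forces in N, time in s.
With the tool pointing down it reaches from about 0.425 to 0.925 m from the base axis. Payload 6.8 kg.
Tool frame: the origin (TCP) lies at the very end of the fingers, on their centre line; the grasp point (between the pads) lies 19 mm behind it; z points along the fingers, x is the direction in which the jaws open and shut, and the axes are right-handed (so a half turn about z gives the same grasp; the last joint's range is limited). The gripper opens to 85 mm and grips with 20 to 120 N. Pads are 22 mm wide; open, the fingers measure 114 mm over their backs; the gripper's body (76 mm by 85 mm) begins 54 mm behind the grasp point. The pads swing forward as they close: fully open they stand 13 mm farther back than shut.
Start: joints at [1.134, 0.477, 0.022, 1.555, -0.011, 1.109, -0.083], TCP at [0.218, -0.639, 0.202] pointing down, gripper open.
Joint ranges: [-2.96, 2.96], [-0.34, 2.1], [-1.41, 1.46], [0.24, 2.44], [-1.37, 4.51], [0.17, 1.92], [-2.96, 2.96]. Speed limits (rad/s): [2.39, 2.39, 3.14, 3.14, 3.14, 3.14, 3.14].

INTERFACE

Orientations are given as a rotation vector (axis times angle).
In Python, from bench import get_obs, imaging, hand_in gives the robot as it stands.
- The arm moves only by the tool send_rows, never from a script. Its argument "motion" is a list of rows, each an object with "dp": the shift along the world's x, y, z in m, a list of three; "rot": the turn, a rotation vector about the world's x, y, z in rad, a list of three; "grip": the finger opening in m, from 0 to 0.0854. In form: [{"dp": [dx, dy, dz], "rot": [ax, ay, az], "grip": grip}, ...]. A call has 1 to 20 rows; each row shifts and turns the pose as measured when the row begins; what a row does not reach is not made up. A row lasts 1/8 s, in which the tool goes at most 62.5 mm and 10.7 degrees, less where a joint would pass 70% of its speed; a pose out of reach is approached as far as the arm can. A call is refused whole if a number of a shift passes 0.0625 or a number of a turn 0.188, either way. A call with a gripper value outside its range is refused whole. The fingers move at their own pace and stop on an object; "grip_force" is the grip in N (left out, the last holds). Time passes only in rows, so rows that do not move let the fingers close. It gives the time, the measured TCP pose, the force and the opening at its end, in the units of the state.
- get_obs(): the state, without advancing time (a new reading comes with each control period).
- imaging.grab_frame(name): name is "side" or "top"; returns a dict with "img" (420x560x3 uint8, red, green, blue), "fx", "fy", "cx", "cy" (pixels), "D" ([k1, k2, p1, p2, k3] as OpenCV has them; the pictures are not rectified), "R" (3x3) and "t" (3): a world point X has camera coordinates R X + t. Camera axes: x right, y down, z forward; pixel columns grow to the right and rows downward; lengths in m; the calibration is good to about 2 mm. A picture is of the moment at which its call begins. There is no depth.
- hand_in(): hands the job in, once; it reports no verdict.
The state is a dict: "clock": time; "joints": joint angles; "qvel": joint speeds; "tau": joint torques, N m; "tcp_pos": TCP position; "orientation": TCP orientation; "contact_force": force on the tool from outside, world axes, zero at the start; "moment": the same for the moment, N m; "grip_width": finger opening in m.
Only numpy, scipy, OpenCV 4.12 (cv2) and the standard library are available. Lean on these libraries where they do the work, as an engineer would, in place of code of your own. Each camera call takes 0.05 s, during which the arm holds its last target. There are 200 camera calls.

## Working session

There is one attempt and no reset: what is moved stays moved. The work goes in short steps, Python scripts to look and compute and a tool call to move; the robot and the scene stay as the last step left them, time stands still between calls to the robot, and variables do not carry over. Pictures are saved under pics/ and viewed, about 12 in all and at most 16, crops included, and the job is handed in when it is done.

Besides the shell and the picture viewer there is one more tool, called after "Request:" in YAML: its name, and indented under it one key for each argument. send_rows: Moves the arm, as the interface text tells. Its arguments: {"type":"object","properties":{"motion":{"type":"array","items":{"type":"object","properties":{"dp":{"type":"array","items":{"type":"number"}},"rot":{"type":"array","items":{"type":"number"}},"grip":{"type":"number"}}}},"grip_force":{"type":"number"}},"required":["motion"]}

```bash
mkdir -p pics; ls; python3 - <<'E'
from bench import get_obs, imaging
import cv2
o=get_obs(); print({k:(v if not hasattr(v,'round') else v) for k,v in o.items()})
for n in("top","side"):
    f=imaging.grab_frame(n); print(n,{k:f[k] for k in f if k!='img'})
    cv2.imwrite(f"pics/{n}0.png",f["img"][:,:,::-1])
E
```

```text
pics
{'clock': 0.0, 'joints': array([ 1.13388337,  0.47780568,  0.02236788,  1.55650017, -0.01152045,
        1.10930008, -0.08310975]), 'qvel': array([ 7.93816486e-05, -5.15837851e-05,  1.19476212e-04,  2.49624414e-04,
       -5.38428263e-05,  2.11798357e-03,  7.73698688e-04]), 'tau': array([-4.57132901e-04, -5.96451974e+01,  1.60766412e+00, -2.81197840e+01,
        1.24962896e-02,  9.34459706e-03, -4.86027986e-06]), 'tcp_pos': array([ 0.21772187, -0.63821044,  0.20100201]), 'orientation': array([-2.55424169e+00,  1.82736683e+00,  2.52493529e-03]), 'contact_force': array([-0.66018404,  0.51296321,  0.0722161 ]), 'moment': array([ 0.01025686,  0.02835326, -0.08000154]), 'grip_width': 0.08543150242827709}
top {'fx': 479.18813712823913, 'fy': 479.18813712823913, 'cx': 275.47221094892524, 'cy': 216.0122734555325, 'D': array([0.01012654, 0.        , 0.        , 0.        , 0.        ]), 'R': array([[ 0.00785978, -0.9999064 ,  0.01119881],
       [-0.99828845, -0.00849511, -0.05786191],
       [ 0.05795163, -0.01072486, -0.99826178]]), 't': array([-0.09481389,  0.55664016,  1.49213177])}
side {'fx': 382.87901851272704, 'fy': 382.87901851272704, 'cx': 276.0359315668152, 'cy': 205.5077185927812, 'D': array([-0.0343715,  0.       ,  0.       ,  0.       ,  0.       ]), 'R': array([[ 0.87195947, -0.48943797, -0.01171174],
       [-0.3413053 , -0.59055479, -0.73126995],
       [ 0.35099485,  0.64163503, -0.68198761]]), 't': array([-0.51626347,  0.21893304,  0.86393562])}
```

View pics/top0.png

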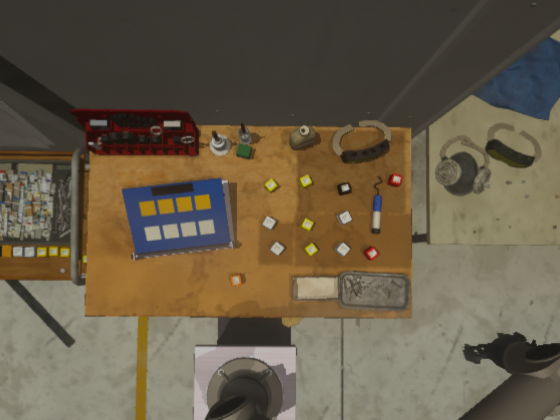

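View pics/side0.png

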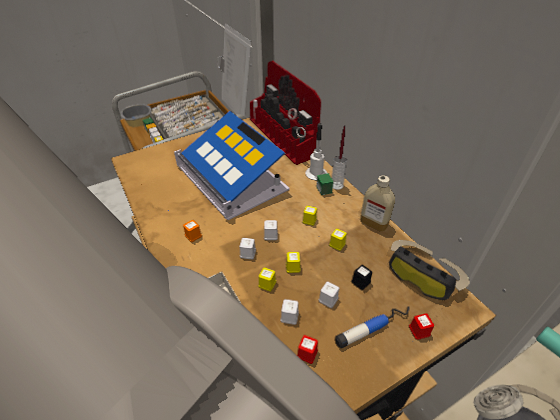

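Top view: a 4×2 tray with blue plate at about (180,217). Yellow cases are near (271,185), (306,181), (308,224) and (312,249). White cases are near (269,223), (277,248), (346,217) and (343,249). Black, red and orange decoys, the green box and the deburrer are also in view. The side view shows the same eight cases and the plate tilted up.

```bash
cat > h.py <<'E'
import cv2, numpy as np
from bench import get_obs, imaging
from scipy.optimize import least_squares
from scipy.spatial.transform import Rotation as Ro
def K(f): return np.array([[f['fx'],0,f['cx']],[0,f['fy'],f['cy']],[0,0,1]])
def cast(f,uv,z):
    p=cv2.undistortPoints(np.float64(uv).reshape(-1,1,2),K(f),f['D'])[:,0]
    d=np.c_[p,np.ones(len(p))]@f['R']; C=-f['R'].T@f['t']
    return C+d*((z-C[2])/d[:,2])[:,None]
def proj(f,X): return cv2.projectPoints(np.float64(X),cv2.Rodrigues(f['R'])[0],f['t'],K(f),f['D'])[0][:,0]
S=4
def blobs(f,col,amin=50,amax=1500):
    im=cv2.resize(f['img'],None,fx=S,fy=S,interpolation=cv2.INTER_CUBIC)
    h=cv2.cvtColor(im,cv2.COLOR_RGB2HSV); H,s,v=[h[...,i].astype(int) for i in range(3)]
    m={'y':(H>=19)&(H<=36)&(s>150)&(v>110),'w':(s<60)&(v>125)}[col]
    m=cv2.morphologyEx(m.astype(np.uint8),cv2.MORPH_CLOSE,np.ones((7,7)))
    out=[]
    for c in cv2.findContours(m,cv2.RETR_EXTERNAL,cv2.CHAIN_APPROX_NONE)[0]:
        c=cv2.convexHull(c); a=cv2.contourArea(c)/S/S
        if amin<a<amax:
            M=cv2.moments(c); u=((M['m10']/M['m00']+.5)/S-.5,(M['m01']/M['m00']+.5)/S-.5)
            out.append((u,a,(c[:,0]+.5)/S-.5))
    return out
def cases(ft,fs=None):
    res=[]
    for col,hh in(('y',.041),('w',.042)):
        sd=[(cast(fs,[u],hh/2)[0],a) for u,a,c in blobs(fs,col)] if fs else []
        for u,a,c in blobs(ft,col,60,300):
            p=cast(ft,[u],hh/2)[0]
            q=cast(ft,c,hh*.75)[:,:2]; r=cv2.minAreaRect((q*1000).astype(np.float32))
            s=min(sd,key=lambda t:np.hypot(*(t[0]-p)[:2]),default=None)
            if s is not None and np.hypot(*(s[0]-p)[:2])>.03: s=None
            res.append((col,p,r[2],r[1],a,u,s))
    return res
L=[(148,y) for y in(81,27,-27,-81)]+[(68,y) for y in(81,27,-27,-81)]
def platefit(obs,ang):  # obs: list of (frame, idx, uv)
    P=np.array([(x,y,0) for x,y in L])/1000
    def pts(p,P=P): return Ro.from_euler('z',p[2]).apply(Ro.from_euler('y',-p[3]).apply(P))+[p[0],p[1],.05]
    def r(p): return np.concatenate([(proj(f,pts(p)[i:i+1])-uv).ravel() for f,i,uv in obs]+[[(p[3]-ang)*300]])
    s=least_squares(r,[.6,.25,0,ang]); return s.x,r(s.x),pts
E
python3 - <<'E'
from h import *
ft,fs=imaging.grab_frame('top'),imaging.grab_frame('side')
np.set_printoptions(precision=4,suppress=True)
for c,p,an,wh,a,u,s in cases(ft,fs): print(c,np.round(u,1),round(a),np.round(p[:2],4),round(an,1),np.round(wh,1),None if s is None else (np.round(s[0][:2],4),round(s[1])))
for col in 'yw': print('side',col,[(np.round(u,1).tolist(),round(a)) for u,a,c in blobs(fs,col)])
E
```

```text
y [ 64.4 252.1] 93 [0.4393 0.5644] 88.2 [30.2 31.2] None
y [ 41.3 251.7] 92 [0.4402 0.6355] 2.1 [31.4 29. ] None
y [ 53.  250.8] 91 [0.4431 0.5996] 0.4 [31.5 28.7] None
y [  6.2 250.6] 103 [0.4426 0.7431] 0.4 [36.8 28.3] None
y [310.4 249.4] 124 [ 0.4534 -0.2004] 37.8 [36.1 36.9] (array([ 0.454 , -0.2016]), 355)
y [306.5 224.4] 134 [ 0.5315 -0.1878] 62.0 [35.7 39.6] (array([ 0.5311, -0.1894]), 306)
y [147.3 207.9] 195 [0.5792 0.3115] 7.7 [42.9 47.2] None
y [165.6 205.8] 195 [0.5863 0.2546] 8.7 [43.2 46.4] None
y [183.9 203.7] 195 [0.5934 0.1973] 6.9 [42.7 46.9] None
y [202.2 201.7] 196 [0.6002 0.1403] 8.5 [43.5 45.8] None
y [270.  185.1] 144 [ 0.6546 -0.0722] 45.3 [39.5 41.6] (array([ 0.6533, -0.0752]), 251)
y [304.5 180.7] 139 [ 0.6696 -0.1809] 29.6 [37.4 42.3] (array([ 0.6678, -0.1834]), 297)
w [258.4 366.3] 100 [ 0.0932 -0.0412] 66.7 [43.6 27.7] None
w [324.1 282.4] 118 [ 0.3511 -0.2434] 86.9 [49.3 30.9] None
w [365.5 280.3] 76 [ 0.3588 -0.3727] 86.4 [36.1 28.7] None
w [ 29.  251.4] 79 [0.4407 0.673 ] 2.2 [29.8 26.6] None
w [ 17.3 251.1] 78 [0.4415 0.709 ] 2.2 [28.7 26.6] None
w [
[... 978 characters left out ...]

side y [([266.5, 278.5], 355), ([424.4, 276.9], 219), ([292.5, 261.8], 306), ([337.6, 238.9], 297), ([309.4, 214.9], 251), ([253.5, 156.5], 166), ([243.1, 147.8], 151), ([233.3, 139.6], 140), ([224.0, 131.9], 125)]
side w [([307.8, 343.3], 90), ([356.0, 332.4], 306), ([423.8, 320.3], 76), ([289.6, 307.4], 232), ([329.5, 289.2], 182), ([266.4, 273.2], 50), ([363.0, 270.9], 64), ([246.1, 243.6], 150), ([136.2, 234.9], 53), ([270.2, 229.5], 237), ([374.5, 214.4], 143), ([260.4, 197.6], 561), ([113.6, 198.8], 1141), ([383.4, 178.4], 70), ([337.3, 178.5], 204), ([312.3, 173.1], 132), ([203.4, 190.4], 318), ([317.2, 155.0], 120), ([219.1, 162.8], 760), ([154.3, 133.3], 106), ([154.3, 84.4], 362)]
```

```bash
sed -i "s/'w':(s<60)&(v>125)/'w':(s<85)\&(v>WV)/; s/^S=4/S=4; WV=80/" h.py; python3 - <<'E'
from h import *
import h
np.set_printoptions(precision=4,suppress=True)
ft,fs=imaging.grab_frame('top'),imaging.grab_frame('side')
B=lambda u:200<u[1]<235 and 140<u[0]<210
for c,p,an,wh,a,u,s in cases(ft,fs):
    if u[0]>260: print(c,np.round(u,1),round(a),np.round(p[:2],4),round(an,1),np.round(wh,1),None if s is None else (np.round(s[0][:2],4),round(s[1])))
h.WV=140
obs=[]
for k,col in((0,'y'),(4,'w')):
    uu=sorted([u for u,a,c in blobs(ft,col) if B(u)]); obs+=[(ft,k+i,u) for i,u in enumerate(uu)]
uu=sorted([u for u,a,c in blobs(fs,'y') if 220<u[0]<260 and u[1]<165]); obs+=[(fs,i,u) for i,u in enumerate(uu)]
x,r,pts=platefit(obs,.42); print(x,r.round(1)); print('lip',pts(x,np.array([[.198,0,0],[.214,0,0],[.172,0,0]])))
big=np.hstack([cv2.resize(ft['img'][170:265,255:360],None,fx=5,fy=5,interpolation=2)])
cv2.imwrite('pics/crop1.png',big[:,:,::-1])
E
```

```text
y [310.6 249.4] 122 [ 0.4536 -0.2008] 37.2 [36.1 37.2] (array([ 0.454 , -0.2016]), 353)
y [306.5 224.4] 135 [ 0.5315 -0.1879] 61.0 [36.  39.8] (array([ 0.5312, -0.1895]), 305)
y [270.1 185.2] 144 [ 0.6544 -0.0724] 40.2 [40.4 40.4] (array([ 0.6532, -0.0753]), 251)
y [304.4 180.7] 139 [ 0.6696 -0.1808] 29.6 [37.4 42.3] (array([ 0.6677, -0.1835]), 298)
w [342.1 248.7] 137 [ 0.4564 -0.2997] 47.4 [38.7 37.8] (array([ 0.4554, -0.302 ]), 396)
w [276.8 248.1] 119 [ 0.4567 -0.095 ] 49.7 [34.9 35. ] (array([ 0.4555, -0.0974]), 312)
w [268.7 222.5] 120 [ 0.5366 -0.069 ] 60.0 [34.7 35.2] (array([ 0.5354, -0.0712]), 262)
w [344.1 217.4] 139 [ 0.5545 -0.3061] 26.7 [35.6 40.7] (array([ 0.5533, -0.3083]), 392)
w [376.4 218. ] 163 [ 0.5537 -0.4078] 86.9 [25.8 73.4] (array([ 0.566, -0.412]), 562)
w [303.9 129.7] 82 [ 0.8324 -0.1783] 31.7 [33.8 30.9] None
w [555.7  35.6] 82 [ 1.146  -0.9868] 88.7 [31.1 44.9] None
[0.448  0.1913 0.122  0.4196] [ 0.1  0.1  0.1  0.1  0.   0.2  0.   0.1  0.1 -0.   0.1 -0.   0.   0.
  0.   0.   0.1 -0.3  0.1 -0.3  0.  -0.3 -0.  -0.3 -0.1]
lip [[0.6275 0.2133 0.1307]
 [0.642  0.2151 0.1372]
 [0.6039 0.2104 0.1201]]
```

View pics/crop1.png

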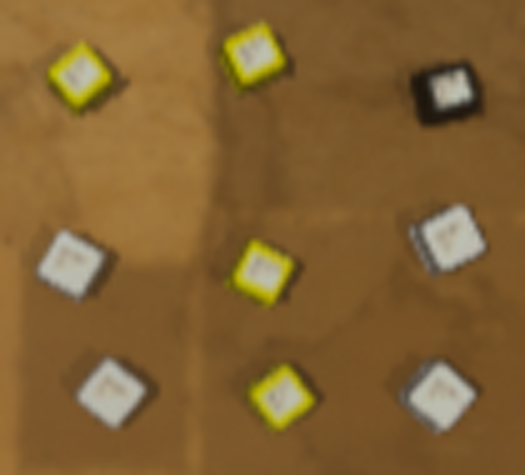

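Request:
send_rows:
  motion:
    - {"dp": [0.047, 0.06, 0.003], "rot": [0, 0, 0.17], "grip": 0}
    - {"dp": [0.047, 0.06, 0.003], "rot": [0, 0, 0.17], "grip": 0}
    - {"dp": [0.047, 0.06, 0.003], "rot": [0, 0, 0.17], "grip": 0}
    - {"dp": [0.047, 0.06, 0.003], "rot": [0, 0, 0.17], "grip": 0}
    - {"dp": [0.047, 0.06, 0.003], "rot": [0, 0, 0.17], "grip": 0}
    - {"dp": [0.047, 0.06, 0.003], "rot": [0, 0, 0.17], "grip": 0}
    - {"dp": [0.047, 0.06, 0], "rot": [0, 0, 0.17], "grip": 0}
    - {"dp": [0.012, 0.06, 0], "rot": [0, 0, 0.17], "grip": 0}
    - {"dp": [0.012, 0.06, 0], "rot": [0, 0, 0], "grip": 0}
    - {"dp": [0.012, 0.06, 0], "rot": [0, 0, 0], "grip": 0}
    - {"dp": [0.012, 0.06, 0], "rot": [0, 0, 0], "grip": 0}
    - {"dp": [0, 0, 0], "rot": [0, 0, 0], "grip": 0}
    - {"dp": [0, 0, 0], "rot": [0, 0, 0], "grip": 0}

```text
clock: 1.92
tcp_pos: [0.5379, -0.0411, 0.2185]
orientation: [3.127, 0.252, 0.012]
contact_force: [-0.6, -0.0, 0.1]
grip_width: -0.0003
```

Request:
send_rows:
  motion:
    - {"dp": [0.018, 0.055, 0], "rot": [0, 0, -0.01], "grip": 0}
    - {"dp": [0.018, 0.055, 0], "rot": [0, 0, -0.01], "grip": 0}
    - {"dp": [0.018, 0.055, 0], "rot": [0, 0, -0.01], "grip": 0}
    - {"dp": [0.018, 0.055, 0], "rot": [0, 0, -0.01], "grip": 0}
    - {"dp": [0.018, 0.055, 0], "rot": [0, 0, 0], "grip": 0}
    - {"dp": [0, 0, 0], "rot": [0, 0, 0], "grip": 0}
    - {"dp": [0, 0, 0], "rot": [0, 0, 0], "grip": 0}

```text
clock: 2.8
tcp_pos: [0.6329, 0.2242, 0.2163]
orientation: [3.126, 0.145, 0.009]
contact_force: [-0.5, -0.1, -0.1]
grip_width: 0.0001
```

Request:
send_rows:
  motion:
    - {"dp": [-0.002, -0.005, -0.03], "rot": [0, 0, 0.03], "grip": 0}
    - {"dp": [-0.002, -0.005, -0.03], "rot": [0, 0, 0], "grip": 0}
    - {"dp": [0, 0, -0.02], "rot": [0, 0, 0], "grip": 0}
    - {"dp": [0.003, 0, -0.012], "rot": [0, 0, 0], "grip": 0}
    - {"dp": [0.003, 0, -0.012], "rot": [0, 0, 0], "grip": 0}
    - {"dp": [0.003, 0, -0.012], "rot": [0, 0, 0], "grip": 0}
    - {"dp": [0.003, 0, -0.012], "rot": [0, 0, 0], "grip": 0}
    - {"dp": [0.002, 0, -0.012], "rot": [0, 0, 0], "grip": 0}

```text
clock: 3.8
tcp_pos: [0.6501, 0.2054, 0.0786]
orientation: [3.123, 0.173, 0.026]
contact_force: [-2.5, -2.2, 9.4]
grip_width: -0.0002
```

```bash
cat > st.py <<'E'
from bench import get_obs
from scipy.spatial.transform import Rotation as R
o=get_obs(); x=R.from_rotvec(o['orientation']).as_matrix()
print(o['clock'],o['tcp_pos'].round(4),'z',x[:,2].round(3),'yaw',__import__('math').atan2(x[1,0],x[0,0]),o['contact_force'].round(1),o['grip_width'],o['joints'].round(2))
E
python3 st.py
```

```text
3.8 [0.6501 0.2054 0.0786] z [ 0.018 -0.013 -1.   ] yaw 0.11059566597557599 [-2.5 -2.2  9.4] -0.00016269547345947405 [-0.06  0.66 -0.51  1.62  0.4   0.95 -0.6 ]
```

Request:
send_rows:
  motion:
    - {"dp": [-0.004, 0.003, -0.012], "rot": [0, 0, 0], "grip": 0}
    - {"dp": [-0.003, 0.002, -0.012], "rot": [0, 0, 0], "grip": 0}
    - {"dp": [0, 0, -0.01], "rot": [0, 0, 0], "grip": 0}
    - {"dp": [0, 0, -0.008], "rot": [0, 0, 0], "grip": 0}

```text
clock: 4.3
tcp_pos: [0.6538, 0.2097, 0.0417]
orientation: [3.123, 0.166, 0.056]
contact_force: [0.4, 0.6, 0.2]
grip_width: -0.0001
```

```bash
python3 - <<'E'
from h import *
f=imaging.grab_frame('side'); cv2.imwrite('pics/s2.png',cv2.resize(f['img'][70:250,140:340],None,fx=3,fy=3)[:,:,::-1])
E
python3 st.py
```

```text
4.35 [0.6529 0.2095 0.0403] z [ 0.034 -0.012 -0.999] yaw 0.10700236496771601 [-0.9  0.  -0.5] 0.00024140823694070109 [-0.08  0.7  -0.49  1.65  0.44  0.88 -0.64]
```

View pics/s2.png

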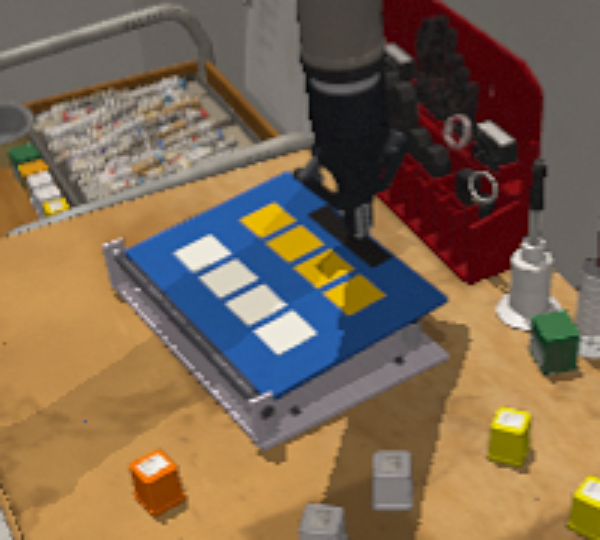

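```bash
python3 - <<'E'
from h import *
np.set_printoptions(precision=4,suppress=True)
h=__import__('h'); h.WV=140
o=get_obs()
ft,fs=imaging.grab_frame('top'),imaging.grab_frame('side')
p=o['tcp_pos']
print(proj(fs,[p,p+[0,0,.03]]),proj(ft,[p]))
for f,n in((fs,'s'),(ft,'t')):
  for c in 'yw': print(n,c,[(np.round(u,1).tolist(),round(a)) for u,a,_ in blobs(f,c) if (140<u[0]<262 and 125<u[1]<240)])
for ang in(0,.05,.1,.2,.42):
  P=np.array([(x,y,0) for x,y in L])/1000
  X=Ro.from_euler('z',.122).apply(Ro.from_euler('y',-ang).apply(P))+[.448,.1913,.05]
  print(ang,proj(fs,X[[0,3,4,7]]).round(1).tolist())
E
```

```text
[[260.1039 155.429 ]
 [259.717  147.4559]] [[179.2127 184.0295]]
s y [([258.2, 171.6], 131), ([248.0, 162.8], 120), ([238.5, 154.5], 111), ([229.4, 146.7], 101)]
s w [([214.5, 203.9], 57), ([221.7, 169.5], 663), ([229.8, 137.1], 144)]
t y [([147.0, 207.3], 58), ([203.8, 199.4], 170)]
t w [([154.0, 231.2], 224), ([217.8, 147.1], 225)]
0 [[229.5, 146.5], [258.1, 171.4], [207.4, 155.4], [235.0, 181.9]]
0.05 [[229.3, 144.6], [258.0, 169.4], [207.3, 154.5], [234.8, 181.0]]
0.1 [[228.9, 142.7], [257.7, 167.5], [207.1, 153.7], [234.6, 180.1]]
0.2 [[227.8, 139.0], [256.8, 163.7], [206.5, 152.0], [234.1, 178.4]]
0.42 [[224.1, 131.6], [253.4, 156.2], [204.5, 148.7], [232.3, 175.0]]
```

Request:
send_rows:
  motion:
    - {"dp": [0, 0, 0.008], "rot": [0, -0.03, 0], "grip": 0}
    - {"dp": [0, 0, 0.008], "rot": [0, 0, 0], "grip": 0}

```text
clock: 4.7
tcp_pos: [0.6518, 0.2099, 0.0572]
orientation: [3.12, 0.168, 0.099]
contact_force: [-0.2, 0.1, -0.4]
grip_width: 0.0
```

```bash
python3 - <<'E'
from h import *
f=imaging.grab_frame('side'); cv2.imwrite('pics/s3.png',cv2.resize(f['img'][110:190,200:310],None,fx=6,fy=6,interpolation=2)[:,:,::-1])
E
python3 st.py
```

```text
4.75 [0.6529 0.21   0.0586] z [ 0.066 -0.012 -0.998] yaw 0.10753209934540639 [0.5 0.4 0.9] 0.00016596787505035297 [-0.08  0.66 -0.49  1.67  0.44  0.87 -0.65]
```

View pics/s3.png

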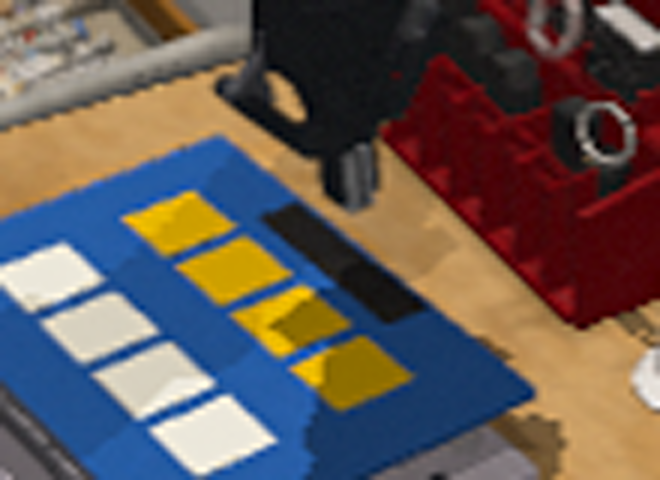

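Request:
send_rows:
  motion:
    - {"dp": [0, 0, 0.04], "rot": [0.012, 0.066, 0], "grip": 0}
    - {"dp": [0, 0, 0.03], "rot": [0, 0, 0], "grip": 0}
    - {"dp": [-0.01, -0.055, 0.01], "rot": [0, 0, 0], "grip": 0}
    - {"dp": [-0.01, -0.055, 0], "rot": [0, 0, 0], "grip": 0}
    - {"dp": [-0.01, -0.055, 0], "rot": [0, 0, 0], "grip": 0}
    - {"dp": [-0.01, -0.055, 0], "rot": [0, 0, 0], "grip": 0}
    - {"dp": [0, -0.01, -0.02], "rot": [0, 0, 0], "grip": 0}
    - {"dp": [0, 0, -0.04], "rot": [0, 0, 0], "grip": 0}
    - {"dp": [0, 0, -0.03], "rot": [0, 0, 0], "grip": 0}
    - {"dp": [0, 0, 0], "rot": [0, 0, 0], "grip": 0}

```text
clock: 6.0
tcp_pos: [0.6134, -0.024, 0.0562]
orientation: [-3.135, -0.172, -0.016]
contact_force: [-0.3, 0.3, 0.6]
grip_width: -0.0002
```

```bash
python3 st.py; python3 - <<'E'
from h import *
p=get_obs()['tcp_pos']; f=imaging.grab_frame('side'); u=proj(f,[p])[0]; g=imaging.grab_frame('top'); w=proj(g,[p])[0]; print(u,w)
def cr(f,u):
    a=int(u[0])-40;b=int(u[1])-50; c=cv2.resize(f['img'][b:b+80,a:a+80],None,fx=5,fy=5,interpolation=2)
    cv2.drawMarker(c,tuple(int(v) for v in (u-[a,b])*5+2),(255,0,255),0,12,1); return c
cv2.imwrite('pics/s4.png',np.hstack([cr(f,u),cr(g,w)])[:,:,::-1])
E
```

```text
6.0 [ 0.6134 -0.024   0.0562] z [ 0.01   0.003 -1.   ] yaw 0.10940456942912126 [-0.3  0.3  0.6] -0.00019884651734653752 [ 0.31  0.59 -0.5   1.81  0.37  0.83 -0.26]
[287.1059875  199.02139967] [254.174681   196.88490746]
```

View pics/s4.png

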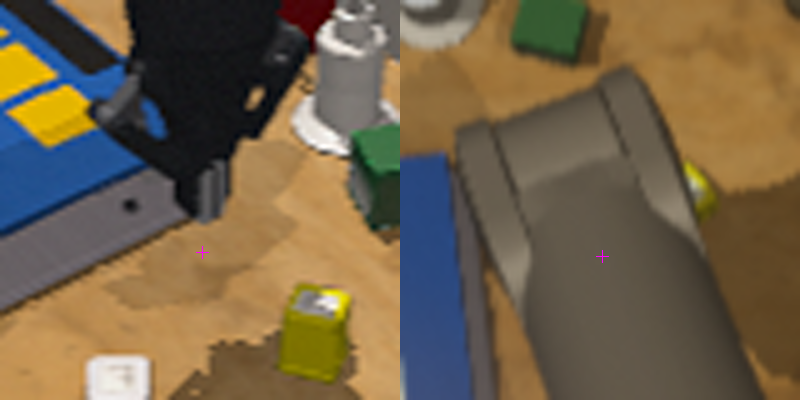

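Request:
send_rows:
  motion:
    - {"dp": [0, 0, -0.02], "rot": [0, 0, 0], "grip": 0}
    - {"dp": [0, 0, -0.015], "rot": [0, 0, 0], "grip": 0}
    - {"dp": [0, 0, -0.006], "rot": [0, 0, 0], "grip": 0}
    - {"dp": [0, 0, -0.003], "rot": [0, 0, 0], "grip": 0}
    - {"dp": [0, 0, 0], "rot": [0, 0, 0], "grip": 0}

```text
clock: 6.72
tcp_pos: [0.6176, -0.0225, 0.0145]
orientation: [-3.135, -0.173, -0.03]
contact_force: [0.3, 0.0, 0.7]
grip_width: -0.0002
```

```bash
python3 - <<'E'
from h import *
p=get_obs()['tcp_pos']; f=imaging.grab_frame('side'); u=proj(f,[p])[0]; print(p,u)
a=int(u[0])-60;b=int(u[1])-60; c=cv2.resize(f['img'][b:b+90,a:a+120],None,fx=5,fy=5,interpolation=2)
cv2.drawMarker(c,tuple(int(v) for v in (u-[a,b])*5+2),(255,0,255),0,12,1)
cv2.imwrite('pics/s5.png',c[:,:,::-1])
E
```

```text
[ 0.61758495 -0.022465    0.01447982] [288.02155753 209.43133203]
```

View pics/s5.png

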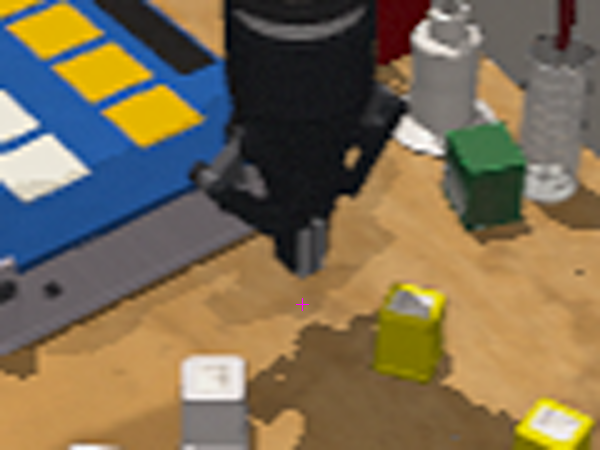

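Request:
send_rows:
  motion:
    - {"dp": [-0.002, 0, -0.005], "rot": [0, 0, 0], "grip": 0}
    - {"dp": [0, 0, -0.005], "rot": [0, 0, 0], "grip": 0}
    - {"dp": [0, 0, -0.003], "rot": [0, 0, 0], "grip": 0}

```text
clock: 7.15
tcp_pos: [0.6162, -0.0226, 0.0018]
orientation: [-3.135, -0.173, -0.033]
contact_force: [-0.9, 0.5, -0.1]
grip_width: 0.0002
```

Request:
send_rows:
  motion:
    - {"dp": [0, 0, -0.004], "rot": [0, 0, 0], "grip": 0}
    - {"dp": [0, 0, -0.004], "rot": [0, 0, 0], "grip": 0}
    - {"dp": [0, 0, -0.002], "rot": [0, 0, 0], "grip": 0}

```text
clock: 7.52
tcp_pos: [0.6162, -0.0226, -0.0091]
orientation: [-3.135, -0.173, -0.033]
contact_force: [-0.6, -0.2, 0.6]
grip_width: -0.0004
```

Request:
send_rows:
  motion:
    - {"dp": [0, 0, -0.003], "rot": [0, 0, 0], "grip": 0}
    - {"dp": [0, 0, -0.003], "rot": [0, 0, 0], "grip": 0}

```text
clock: 7.78
tcp_pos: [0.6163, -0.0226, -0.0154]
orientation: [-3.135, -0.173, -0.033]
contact_force: [0.2, 0.6, -0.0]
grip_width: -0.0003
```

Request:
send_rows:
  motion:
    - {"dp": [0, 0, -0.003], "rot": [0, 0, 0], "grip": 0}

```text
clock: 7.9
tcp_pos: [0.6163, -0.0226, -0.0186]
orientation: [-3.135, -0.173, -0.034]
contact_force: [0.1, 0.3, 0.6]
grip_width: 0.0
```

Request:
send_rows:
  motion:
    - {"dp": [0, 0, -0.002], "rot": [0, 0, 0], "grip": 0}

```text
clock: 8.02
tcp_pos: [0.6163, -0.0226, -0.0208]
orientation: [-3.135, -0.173, -0.033]
contact_force: [1.1, 0.2, 0.6]
grip_width: 0.0003
```

Request:
send_rows:
  motion:
    - {"dp": [0, 0, -0.002], "rot": [0, 0, 0], "grip": 0}

```text
clock: 8.15
tcp_pos: [0.6163, -0.0226, -0.023]
orientation: [-3.135, -0.173, -0.033]
contact_force: [0.9, 0.4, 0.1]
grip_width: -0.0
```

```bash
python3 - <<'E'
from h import *
p=get_obs()['tcp_pos']; f=imaging.grab_frame('side'); u=proj(f,[p])[0]; print(p,u)
a=int(u[0])-60;b=int(u[1])-60; c=cv2.resize(f['img'][b:b+90,a:a+120],None,fx=5,fy=5,interpolation=2)
cv2.drawMarker(c,tuple(int(v) for v in (u-[a,b])*5+2),(255,0,255),0,12,1)
cv2.imwrite('pics/s6.png',c[:,:,::-1])
E
```

```text
[ 0.61631238 -0.02256829 -0.0229594 ] [287.52411211 219.20820297]
```

View pics/s6.png

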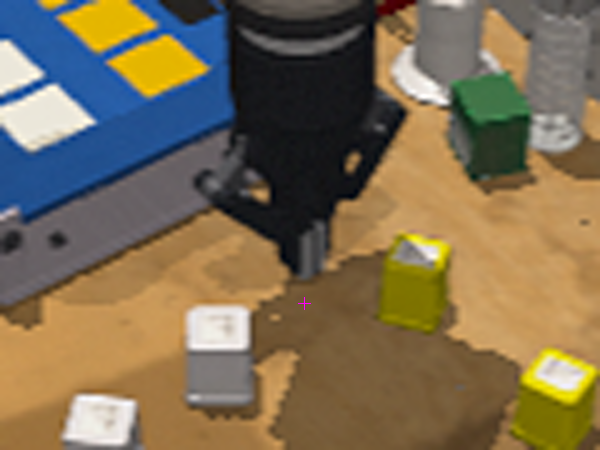

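Request:
send_rows:
  motion:
    - {"dp": [0, 0, -0.002], "rot": [0, 0, 0], "grip": 0}

```text
clock: 8.32
tcp_pos: [0.6163, -0.0226, -0.0252]
orientation: [-3.135, -0.173, -0.033]
contact_force: [0.7, -0.4, -0.2]
grip_width: 0.0002
```

Request:
send_rows:
  motion:
    - {"dp": [0, 0, -0.002], "rot": [0, 0, 0], "grip": 0}

```text
clock: 8.45
tcp_pos: [0.6163, -0.0226, -0.0273]
orientation: [-3.135, -0.173, -0.033]
contact_force: [0.8, 0.5, -0.3]
grip_width: 0.0001
```

Request:
send_rows:
  motion:
    - {"dp": [0, 0, -0.002], "rot": [0, 0, 0], "grip": 0}

```text
clock: 8.57
tcp_pos: [0.6163, -0.0226, -0.0292]
orientation: [-3.135, -0.173, -0.033]
contact_force: [-5.7, -0.8, 20.1]
grip_width: 0.0001
```

Request:
send_rows:
  motion:
    - {"dp": [0, 0, 0.045], "rot": [0, 0, 0], "grip": 0.07}
    - {"dp": [-0.01, -0.01, 0.035], "rot": [0, 0, -0.16], "grip": 0.07}
    - {"dp": [-0.025, -0.015, 0], "rot": [0, 0, -0.16], "grip": 0.07}
    - {"dp": [-0.025, -0.015, 0], "rot": [0, 0, -0.16], "grip": 0.07}
    - {"dp": [-0.02, -0.008, 0], "rot": [0, 0, -0.15], "grip": 0.07}
    - {"dp": [0, 0, 0], "rot": [0, 0, 0], "grip": 0.07}
    - {"dp": [0, 0, 0], "rot": [0, 0, 0], "grip": 0.07}

```text
clock: 9.45
tcp_pos: [0.5356, -0.0707, 0.0534]
orientation: [3.028, -0.83, 0.038]
contact_force: [0.7, 0.3, -0.4]
grip_width: 0.0704
```

```bash
python3 st.py
```

```text
9.45 [ 0.5356 -0.0707  0.0534] z [ 0.023 -0.008 -1.   ] yaw -0.5351170993692894 [ 0.7  0.3 -0.4] 0.0703795535017385 [ 0.29  0.46 -0.35  2.    0.26  0.69 -0.75]
```

Request:
send_rows:
  motion:
    - {"dp": [0, 0, -0.03], "rot": [0, 0.023, 0], "grip": 0.07}
    - {"dp": [0, 0, -0.025], "rot": [0, 0, 0], "grip": 0.07}
    - {"dp": [0, 0, -0.01], "rot": [0, 0, 0], "grip": 0.07}
    - {"dp": [0, 0, -0.006], "rot": [0, 0, 0], "grip": 0.07}
    - {"dp": [0, 0, 0], "rot": [0, 0, 0], "grip": 0.07}

```text
clock: 10.07
tcp_pos: [0.5411, -0.0682, -0.0185]
orientation: [3.03, -0.814, 0.011]
contact_force: [0.1, 0.9, 0.4]
grip_width: 0.0698
```

```bash
python3 st.py
```

```text
10.075 [ 0.5411 -0.0682 -0.0185] z [ 0.005 -0.006 -1.   ] yaw -0.5251389203113441 [0.1 0.9 0.4] 0.06976286402847634 [ 0.25  0.59 -0.31  2.    0.32  0.58 -0.8 ]
```

Request:
send_rows:
  grip_force: 30
  motion:
    - {"dp": [-0.005, -0.002, -0.003], "rot": [0, 0, 0], "grip": 0.07}
    - {"dp": [0, 0, 0], "rot": [0, 0, 0], "grip": 0.07}
    - {"dp": [0, 0, 0], "rot": [0, 0, 0], "grip": 0.02}
    - {"dp": [0, 0, 0], "rot": [0, 0, 0], "grip": 0.02}
    - {"dp": [0, 0, 0], "rot": [0, 0, 0], "grip": 0.02}
    - {"dp": [0, 0, 0], "rot": [0, 0, 0], "grip": 0.02}
    - {"dp": [0, 0, 0], "rot": [0, 0, 0], "grip": 0.02}

```text
clock: 10.95
tcp_pos: [0.5371, -0.0706, -0.0198]
orientation: [3.03, -0.814, 0.016]
contact_force: [0.4, 0.2, 0.5]
grip_width: 0.0344
```

```bash
python3 st.py; python3 - <<'E'
from h import *
p=get_obs()['tcp_pos']; f=imaging.grab_frame('side')
u=proj(f,[p+[0,0,.028]])[0]; a=int(u[0])-60;b=int(u[1])-60; c=cv2.resize(f['img'][b:b+90,a:a+120],None,fx=5,fy=5,interpolation=2)
cv2.drawMarker(c,tuple(int(v) for v in (u-[a,b])*5+2),(255,0,255),0,12,1)
cv2.imwrite('pics/s7.png',c[:,:,::-1])
for u,ar,_ in blobs(f,'w')+blobs(f,'y'): 
  if 240<u[0]<340 and 210<u[1]<310: print(np.round(u,1),round(ar),cast(f,[u],.021).round(4))
E
```

```text
10.95 [ 0.5371 -0.0706 -0.0198] z [ 0.008 -0.007 -1.   ] yaw -0.5250209699165431 [0.4 0.2 0.5] 0.034373710225332386 [ 0.25  0.59 -0.3   2.02  0.32  0.57 -0.8 ]
[328.8 294.4] 392 [[ 0.5532 -0.3083  0.021 ]]
[266.4 273.2] 53 [[ 0.4609 -0.1885  0.021 ]]
[247.1 248.2] 313 [[ 0.4556 -0.0973  0.021 ]]
[270.3 229.7] 330 [[ 0.5356 -0.071   0.021 ]]
[266.5 278.6] 338 [[ 0.4537 -0.202   0.021 ]]
[292.9 261.7] 284 [[ 0.5319 -0.19    0.021 ]]
[337.6 238.9] 297 [[ 0.6675 -0.1839  0.021 ]]
[309.5 215.1] 255 [[ 0.6528 -0.0763  0.021 ]]
```

View pics/s7.png

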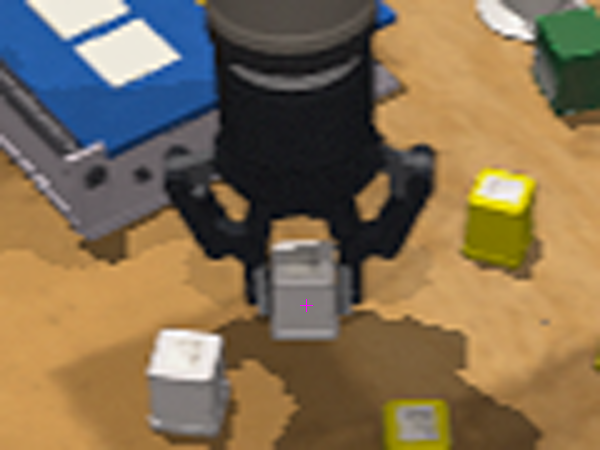

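Request:
send_rows:
  motion:
    - {"dp": [0, 0, 0.04], "rot": [0, 0, 0], "grip": 0.02}
    - {"dp": [0, 0, 0.05], "rot": [0, 0, 0], "grip": 0.02}
    - {"dp": [0, 0.02, 0.04], "rot": [0, 0, 0], "grip": 0.02}
    - {"dp": [-0.005, 0.055, 0], "rot": [0, 0, 0.16], "grip": 0.02}
    - {"dp": [-0.005, 0.055, 0], "rot": [0, 0, 0.16], "grip": 0.02}
    - {"dp": [-0.005, 0.055, 0], "rot": [0, 0, 0.16], "grip": 0.02}
    - {"dp": [-0.005, 0.055, 0], "rot": [0, 0, 0.16], "grip": 0.02}
    - {"dp": [-0.005, 0.055, 0], "rot": [0, 0, 0], "grip": 0.02}
    - {"dp": [-0.005, 0.045, 0], "rot": [0, 0, 0], "grip": 0.02}
    - {"dp": [0, 0, 0], "rot": [0, 0, 0], "grip": 0.02}
    - {"dp": [0, 0, 0], "rot": [0, 0, 0], "grip": 0.02}

```text
clock: 12.38
tcp_pos: [0.5037, 0.2778, 0.1144]
orientation: [3.133, 0.206, 0.02]
contact_force: [0.2, 0.6, -0.8]
grip_width: 0.0348
```

```bash
python3 st.py
```

```text
12.375 [0.5037 0.2778 0.1144] z [ 0.013 -0.001 -1.   ] yaw 0.13155420236672025 [ 0.2  0.6 -0.8] 0.03484047383728545 [-0.15  0.48 -0.6   1.86  0.35  0.9  -0.79]
```

Request:
send_rows:
  motion:
    - {"dp": [0, 0, -0.03], "rot": [0, 0.012, -0.009], "grip": 0.02}
    - {"dp": [0, 0, -0.03], "rot": [0, 0, 0], "grip": 0.02}
    - {"dp": [0, 0, -0.013], "rot": [0, 0, 0], "grip": 0.02}
    - {"dp": [0, 0, 0], "rot": [0, 0, 0], "grip": 0.02}

```text
clock: 12.88
tcp_pos: [0.5061, 0.272, 0.0401]
orientation: [3.133, 0.18, 0.004]
contact_force: [0.9, -0.3, 0.1]
grip_width: 0.0347
```

```bash
python3 st.py
```

```text
12.875 [0.5061 0.272  0.0401] z [ 0.002 -0.003 -1.   ] yaw 0.11478321371621425 [ 0.9 -0.3  0.1] 0.03465861983292112 [-0.18  0.58 -0.55  1.9   0.42  0.78 -0.85]
```

Request:
send_rows:
  motion:
    - {"dp": [0, 0.008, -0.003], "rot": [0, 0, 0.007], "grip": 0.02}
    - {"dp": [0, 0, -0.003], "rot": [0, 0, 0], "grip": 0.02}
    - {"dp": [0, 0, 0], "rot": [0, 0, 0], "grip": 0.02}

```text
clock: 13.25
tcp_pos: [0.5077, 0.2811, 0.0361]
orientation: [3.134, 0.191, 0.009]
contact_force: [0.5, -0.2, 0.4]
grip_width: 0.0349
```

Request:
send_rows:
  motion:
    - {"dp": [0, 0, -0.0015], "rot": [0, 0, 0], "grip": 0.02}

```text
clock: 13.38
tcp_pos: [0.508, 0.2814, 0.035]
orientation: [3.134, 0.191, 0.01]
contact_force: [0.0, 0.3, 0.4]
grip_width: 0.0348
```

Request:
send_rows:
  motion:
    - {"dp": [0, 0, -0.0015], "rot": [0, 0, 0], "grip": 0.02}

```text
clock: 13.5
tcp_pos: [0.5081, 0.2814, 0.0336]
orientation: [3.134, 0.191, 0.011]
contact_force: [-0.2, -0.5, -1.0]
grip_width: 0.0346
```

Request:
send_rows:
  motion:
    - {"dp": [-0.002, -0.001, -0.0015], "rot": [0, 0, 0], "grip": 0.02}

```text
clock: 13.62
tcp_pos: [0.5062, 0.2804, 0.0321]
orientation: [3.135, 0.191, 0.011]
contact_force: [0.2, 0.2, 0.7]
grip_width: 0.0346
```

Request:
send_rows:
  motion:
    - {"dp": [0, 0, -0.001], "rot": [0, 0, 0], "grip": 0.02}

```text
clock: 13.75
tcp_pos: [0.5059, 0.2802, 0.0309]
orientation: [3.134, 0.191, 0.01]
contact_force: [0.6, -0.2, -1.3]
grip_width: 0.0344
```

Request:
send_rows:
  motion:
    - {"dp": [0, 0, -0.001], "rot": [0, 0, 0], "grip": 0.02}

```text
clock: 13.88
tcp_pos: [0.506, 0.2802, 0.0301]
orientation: [3.134, 0.19, 0.011]
contact_force: [-2.4, -2.3, 10.9]
grip_width: 0.0343
```

Request:
send_rows:
  motion:
    - {"dp": [0, 0, 0.0005], "rot": [0, 0, 0], "grip": 0.055}
    - {"dp": [0, 0, 0], "rot": [0, 0, 0], "grip": 0.055}
    - {"dp": [0, 0, 0.02], "rot": [0, 0, 0], "grip": 0.055}
    - {"dp": [0, 0, 0.05], "rot": [0, 0, 0], "grip": 0.055}
    - {"dp": [0, -0.02, 0.03], "rot": [0, 0, 0], "grip": 0.055}
    - {"dp": [-0.005, -0.055, 0], "rot": [0, 0, 0], "grip": 0.065}
    - {"dp": [-0.008, -0.055, 0], "rot": [0, 0, 0], "grip": 0.065}
    - {"dp": [-0.008, -0.055, 0], "rot": [0, 0, 0], "grip": 0.065}
    - {"dp": [-0.008, -0.055, 0], "rot": [0, 0, 0], "grip": 0.065}
    - {"dp": [-0.008, -0.055, 0], "rot": [0, 0, -0.17], "grip": 0.065}
    - {"dp": [-0.008, -0.055, 0], "rot": [0, 0, -0.17], "grip": 0.065}
    - {"dp": [0, 0, 0], "rot": [0, 0, -0.17], "grip": 0.065}
    - {"dp": [0, 0, 0], "rot": [0, 0, -0.17], "grip": 0.065}
    - {"dp": [0, 0, 0], "rot": [0, 0, 0], "grip": 0.065}

```text
clock: 15.62
tcp_pos: [0.4619, -0.0776, 0.1504]
orientation: [3.006, -0.892, 0.042]
contact_force: [-0.0, -0.1, 0.3]
grip_width: 0.0647
```

```bash
cat >> st.py <<'E'
from h import *
def look():
    import h
    f=imaging.grab_frame('side'); g=imaging.grab_frame('top'); 
    for col in 'yw':
        for nm,fr in(('s',f),('t',g)):
            l=[]
            for u,a,c in blobs(fr,col,60,600):
                p=cast(fr,[u],.021)[0]
                if .4<p[0]<.72 and -.36<p[1]<-.04:
                    q=cast(fr,c,.03)[:,:2]; l.append((p[:2].round(4).tolist(),round(a),round(cv2.minAreaRect((q*1000).astype(np.float32))[2])if nm=='t' else 0))
            print(nm,col,l)
    return f,g
if len(__import__('sys').argv)>1: look()
E
python3 st.py 1
```

```text
15.625 [ 0.4619 -0.0776  0.1504] z [ 0.024 -0.013 -1.   ] yaw -0.577088602463274 [-0.  -0.1  0.3] 0.06471913076793726 [ 0.41  0.22 -0.43  2.08  0.14  0.84 -0.68]
s y [([0.454, -0.2024], 325, 0), ([0.532, -0.1897], 290, 0), ([0.6674, -0.184], 298, 0), ([0.6528, -0.0763], 255, 0)]
t y [([0.4545, -0.2021], 70, 36), ([0.5348, -0.1904], 103, 61), ([0.6546, -0.0723], 144, 39), ([0.6696, -0.1805], 141, 30)]
s w [([0.4555, -0.3016], 403, 0), ([0.5533, -0.3083], 392, 0), ([0.6597, -0.2949], 73, 0), ([0.4556, -0.0975], 310, 0)]
t w [([0.4564, -0.2996], 139, 47), ([0.5545, -0.3062], 139, 27)]
```

Request:
send_rows:
  motion:
    - {"dp": [-0.003, -0.01, -0.03], "rot": [0, 0, -0.06], "grip": 0.065}
    - {"dp": [-0.003, -0.009, -0.05], "rot": [0.013, 0.024, -0.06], "grip": 0.065}
    - {"dp": [0, 0, -0.045], "rot": [0, 0, 0], "grip": 0.065}
    - {"dp": [0, 0, 0], "rot": [0, 0, 0], "grip": 0.065}
    - {"dp": [0, 0, 0], "rot": [0, 0, 0], "grip": 0.065}

```text
clock: 16.35
tcp_pos: [0.4596, -0.0948, 0.0261]
orientation: [-2.96, 1.049, -0.008]
contact_force: [0.2, -0.3, 0.5]
grip_width: 0.0651
```

```bash
python3 st.py
```

```text
16.35 [ 0.4596 -0.0948  0.0261] z [ 0.005 -0.001 -1.   ] yaw -0.6813681329408479 [ 0.2 -0.3  0.5] 0.06509713400190606 [ 0.36  0.43 -0.35  2.16  0.26  0.58 -0.86]
```

Request:
send_rows:
  motion:
    - {"dp": [-0.003, -0.001, -0.025], "rot": [0, 0, -0.015], "grip": 0.065}
    - {"dp": [-0.002, -0.001, -0.015], "rot": [0, 0, 0], "grip": 0.065}
    - {"dp": [-0.001, 0, -0.005], "rot": [0, 0, 0], "grip": 0.065}
    - {"dp": [0, 0, 0], "rot": [0, 0, 0], "grip": 0.065}
    - {"dp": [0, 0, 0], "rot": [0, 0, 0], "grip": 0.02}
    - {"dp": [0, 0, 0], "rot": [0, 0, 0], "grip": 0.02}
    - {"dp": [0, 0, 0], "rot": [0, 0, 0], "grip": 0.02}
    - {"dp": [0, 0, 0], "rot": [0, 0, 0], "grip": 0.02}

```text
clock: 17.35
tcp_pos: [0.4601, -0.0972, -0.0125]
orientation: [-2.952, 1.066, -0.029]
contact_force: [0.7, -0.4, -1.0]
grip_width: 0.0346
```

Request:
send_rows:
  motion:
    - {"dp": [0, 0, 0.045], "rot": [0, 0, 0], "grip": 0.02}
    - {"dp": [0, 0, 0.05], "rot": [0, 0, 0], "grip": 0.02}
    - {"dp": [0.005, 0.03, 0.04], "rot": [0, 0, 0], "grip": 0.02}
    - {"dp": [0.008, 0.055, 0], "rot": [0, 0, 0.163], "grip": 0.02}
    - {"dp": [0.008, 0.055, 0], "rot": [0, 0, 0.163], "grip": 0.02}
    - {"dp": [0.008, 0.055, 0], "rot": [0, 0, 0.163], "grip": 0.02}
    - {"dp": [0.008, 0.055, 0], "rot": [0, 0, 0.163], "grip": 0.02}
    - {"dp": [0.008, 0.055, 0], "rot": [0, 0, 0.163], "grip": 0.02}
    - {"dp": [0.005, 0.02, 0], "rot": [0, 0, 0], "grip": 0.02}
    - {"dp": [0, 0, 0], "rot": [0, 0, 0], "grip": 0.02}
    - {"dp": [0, 0, 0], "rot": [0, 0, 0], "grip": 0.02}

```text
clock: 18.73
tcp_pos: [0.5083, 0.2354, 0.1267]
orientation: [-3.124, -0.223, -0.026]
contact_force: [-0.3, -0.1, -0.7]
grip_width: 0.0348
```

```bash
python3 st.py
```

```text
18.725 [0.5083 0.2354 0.1267] z [ 0.016  0.011 -1.   ] yaw 0.14268960446490642 [-0.3 -0.1 -0.7] 0.0347931061625218 [-0.02  0.45 -0.67  1.89  0.35  0.91 -0.71]
```

Request:
send_rows:
  motion:
    - {"dp": [0.001, -0.002, -0.03], "rot": [-0.011, 0.016, -0.02], "grip": 0.02}
    - {"dp": [0, 0, -0.03], "rot": [0, 0, 0], "grip": 0.02}
    - {"dp": [0, 0, -0.018], "rot": [0, 0, 0], "grip": 0.02}
    - {"dp": [0, 0, 0], "rot": [0, 0, 0], "grip": 0.02}
    - {"dp": [0, 0, 0], "rot": [0, 0, 0], "grip": 0.02}

```text
clock: 19.35
tcp_pos: [0.5109, 0.226, 0.048]
orientation: [3.132, 0.177, 0.003]
contact_force: [0.4, 0.7, -0.3]
grip_width: 0.0345
```

```bash
python3 st.py
```

```text
19.35 [0.5109 0.226  0.048 ] z [ 0.002 -0.005 -1.   ] yaw 0.11302258245719762 [ 0.4  0.7 -0.3] 0.03452159172726727 [-0.07  0.56 -0.6   1.93  0.44  0.79 -0.8 ]
```

Need (+.001,+.002), down to .038.

Request:
send_rows:
  motion:
    - {"dp": [0.001, 0.002, -0.006], "rot": [0, 0, 0.009], "grip": 0.02}
    - {"dp": [0, 0, -0.003], "rot": [0, 0, 0], "grip": 0.02}
    - {"dp": [0, 0, 0], "rot": [0, 0, 0], "grip": 0.02}

```text
clock: 19.73
tcp_pos: [0.5133, 0.2287, 0.0404]
orientation: [3.132, 0.192, 0.008]
contact_force: [0.6, 0.3, -1.3]
grip_width: 0.0347
```

Request:
send_rows:
  motion:
    - {"dp": [0, 0, -0.001], "rot": [0, 0, 0], "grip": 0.02}

```text
clock: 19.85
tcp_pos: [0.5134, 0.2289, 0.0395]
orientation: [3.132, 0.192, 0.009]
contact_force: [-0.1, -0.2, -0.2]
grip_width: 0.0344
```

Request:
send_rows:
  motion:
    - {"dp": [-0.001, -0.001, -0.0015], "rot": [0, 0, 0], "grip": 0.02}
    - {"dp": [0, 0, 0], "rot": [0, 0, 0], "grip": 0.055}
    - {"dp": [0, 0, 0], "rot": [0, 0, 0], "grip": 0.055}
    - {"dp": [0, 0, 0.02], "rot": [0, 0, 0], "grip": 0.055}
    - {"dp": [0, 0, 0.05], "rot": [0, 0, 0], "grip": 0.055}
    - {"dp": [0, -0.02, 0.03], "rot": [0, 0, 0], "grip": 0.055}
    - {"dp": [-0.006, -0.055, 0], "rot": [0, 0, 0], "grip": 0.065}
    - {"dp": [-0.006, -0.055, 0], "rot": [0, 0, 0], "grip": 0.065}
    - {"dp": [-0.006, -0.055, 0], "rot": [0, 0, -0.17], "grip": 0.065}
    - {"dp": [-0.006, -0.055, 0], "rot": [0, 0, -0.17], "grip": 0.065}
    - {"dp": [-0.006, -0.055, 0], "rot": [0, 0, -0.17], "grip": 0.065}
    - {"dp": [-0.006, -0.055, 0], "rot": [0, 0, -0.17], "grip": 0.065}
    - {"dp": [-0.006, -0.055, 0], "rot": [0, 0, -0.17], "grip": 0.065}
    - {"dp": [-0.006, -0.055, 0], "rot": [0, 0, 0], "grip": 0.065}
    - {"dp": [-0.006, -0.055, 0], "rot": [0, 0, 0], "grip": 0.065}
    - {"dp": [0, 0, 0], "rot": [0, 0, 0], "grip": 0.065}
    - {"dp": [0, 0, 0], "rot": [0, 0, 0], "grip": 0.065}

```text
clock: 21.98
tcp_pos: [0.4603, -0.2982, 0.1632]
orientation: [2.919, -1.147, 0.05]
contact_force: [0.0, 0.9, -0.2]
grip_width: 0.0646
```

```bash
python3 st.py 1; python3 - <<'E'
from h import *
ft,fs=imaging.grab_frame('top'),imaging.grab_frame('side')
p=np.vstack([cv2.resize(ft['img'][170:270,110:270],None,fx=3,fy=3,interpolation=2),cv2.resize(fs['img'][105:205,150:310],None,fx=3,fy=3,interpolation=2)])
cv2.imwrite('pics/p1.png',p[:,:,::-1])
E
```

```text
21.975 [ 0.4603 -0.2982  0.1632] z [ 0.028 -0.017 -0.999] yaw -0.7491976098215264 [ 0.   0.9 -0.2] 0.06460613930531468 [ 0.73  0.32 -0.33  1.91  0.13  0.91 -0.41]
s y [([0.4538, -0.2021], 357, 0), ([0.531, -0.1895], 301, 0), ([0.6673, -0.184], 300, 0)]
t y [([0.4533, -0.2005], 119, 37), ([0.5322, -0.188], 114, 61), ([0.6544, -0.0724], 144, 40), ([0.6696, -0.1805], 141, 30)]
s w [([0.4554, -0.302], 396, 0), ([0.5533, -0.3083], 391, 0), ([0.6597, -0.295], 74, 0)]
t w [([0.4586, -0.2934], 88, 52), ([0.5545, -0.3062], 139, 28)]
```

View pics/p1.png

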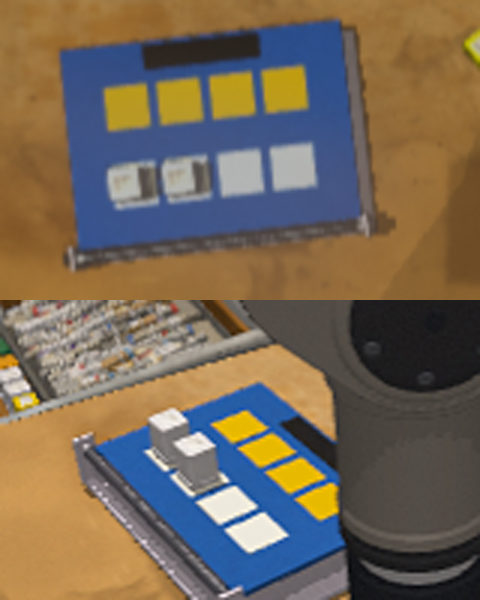

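Request:
send_rows:
  motion:
    - {"dp": [-0.004, -0.002, -0.045], "rot": [0.017, 0.028, 0], "grip": 0.065}
    - {"dp": [-0.002, -0.001, -0.05], "rot": [0, 0, 0], "grip": 0.065}
    - {"dp": [0, 0, -0.045], "rot": [0, 0, 0], "grip": 0.065}
    - {"dp": [0, 0, 0], "rot": [0, 0, 0], "grip": 0.065}
    - {"dp": [0, 0, 0], "rot": [0, 0, 0], "grip": 0.065}

```text
clock: 22.8
tcp_pos: [0.4585, -0.2963, 0.0228]
orientation: [-2.929, 1.134, -0.006]
contact_force: [-0.1, 0.3, -0.1]
grip_width: 0.0648
```

```bash
python3 st.py
```

```text
22.8 [ 0.4585 -0.2963  0.0228] z [ 0.004 -0.    -1.   ] yaw -0.7385638952424383 [-0.1  0.3 -0.1] 0.0648148852845934 [ 0.69  0.52 -0.29  1.99  0.23  0.66 -0.48]
```

Request:
send_rows:
  motion:
    - {"dp": [-0.003, -0.002, -0.025], "rot": [0, 0, -0.01], "grip": 0.065}
    - {"dp": [-0.002, -0.001, -0.015], "rot": [0, 0, 0], "grip": 0.065}
    - {"dp": [-0.002, -0.001, -0.007], "rot": [0, 0, 0], "grip": 0.065}
    - {"dp": [-0.001, -0.001, -0.002], "rot": [0, 0, 0], "grip": 0.065}
    - {"dp": [0, 0, 0], "rot": [0, 0, 0], "grip": 0.02}
    - {"dp": [0, 0, 0], "rot": [0, 0, 0], "grip": 0.02}
    - {"dp": [0, 0, 0], "rot": [0, 0, 0], "grip": 0.02}
    - {"dp": [0, 0, 0], "rot": [0, 0, 0], "grip": 0.02}

```text
clock: 23.8
tcp_pos: [0.4564, -0.3038, -0.0194]
orientation: [2.924, -1.147, 0.027]
contact_force: [0.3, -0.8, -0.1]
grip_width: 0.0348
```

Request:
send_rows:
  motion:
    - {"dp": [0, 0, 0.045], "rot": [0, 0, 0], "grip": 0.02}
    - {"dp": [0, 0, 0.05], "rot": [0, 0, 0], "grip": 0.02}
    - {"dp": [0.005, 0.03, 0.045], "rot": [0, 0, 0], "grip": 0.02}
    - {"dp": [0.007, 0.055, 0], "rot": [0, 0, 0.174], "grip": 0.02}
    - {"dp": [0.007, 0.055, 0], "rot": [0, 0, 0.174], "grip": 0.02}
    - {"dp": [0.007, 0.055, 0], "rot": [0, 0, 0.174], "grip": 0.02}
    - {"dp": [0.007, 0.055, 0], "rot": [0, 0, 0.174], "grip": 0.02}
    - {"dp": [0.007, 0.055, 0], "rot": [0, 0, 0.174], "grip": 0.02}
    - {"dp": [0.007, 0.055, 0], "rot": [0, 0, 0], "grip": 0.02}
    - {"dp": [0.007, 0.055, 0], "rot": [0, 0, 0], "grip": 0.02}
    - {"dp": [0.007, 0.055, 0], "rot": [0, 0, 0], "grip": 0.02}
    - {"dp": [0, 0, 0], "rot": [0, 0, 0], "grip": 0.02}
    - {"dp": [0, 0, 0], "rot": [0, 0, 0], "grip": 0.02}

```text
clock: 25.42
tcp_pos: [0.516, 0.1798, 0.126]
orientation: [-3.127, -0.231, -0.033]
contact_force: [0.1, -0.6, -0.9]
grip_width: 0.0349
```

```bash
python3 st.py
```

```text
25.425 [0.516  0.1798 0.126 ] z [ 0.02   0.007 -1.   ] yaw 0.14754384594882003 [ 0.1 -0.6 -0.9] 0.034891980730682684 [ 0.08  0.42 -0.66  1.92  0.34  0.89 -0.6 ]
```

Request:
send_rows:
  motion:
    - {"dp": [0.001, -0.002, -0.035], "rot": [-0.007, 0.02, -0.02], "grip": 0.02}
    - {"dp": [0, 0, -0.033], "rot": [0, 0, 0], "grip": 0.02}
    - {"dp": [0, 0, -0.018], "rot": [0, 0, 0], "grip": 0.02}
    - {"dp": [0, 0, 0], "rot": [0, 0, 0], "grip": 0.02}
    - {"dp": [0, 0, 0], "rot": [0, 0, 0], "grip": 0.02}

```text
clock: 26.05
tcp_pos: [0.5189, 0.1715, 0.0393]
orientation: [3.133, 0.186, 0.004]
contact_force: [0.4, 0.5, -0.2]
grip_width: 0.0343
```

```bash
python3 st.py
```

```text
26.05 [0.5189 0.1715 0.0393] z [ 0.003 -0.003 -1.   ] yaw 0.11848763690721485 [ 0.4  0.5 -0.2] 0.03429523432090516 [ 0.02  0.55 -0.58  1.96  0.44  0.75 -0.7 ]
```

Request:
send_rows:
  motion:
    - {"dp": [-0.0005, 0, -0.004], "rot": [0, 0, 0], "grip": 0.02}
    - {"dp": [-0.0005, 0, -0.003], "rot": [0, 0, 0], "grip": 0.02}
    - {"dp": [0, 0, -0.001], "rot": [0, 0, 0], "grip": 0.02}

```text
clock: 26.42
tcp_pos: [0.5193, 0.1719, 0.033]
orientation: [3.134, 0.185, 0.01]
contact_force: [-1.3, -0.5, -1.0]
grip_width: 0.0348
```

Request:
send_rows:
  motion:
    - {"dp": [-0.0005, 0, -0.0017], "rot": [0, 0, 0], "grip": 0.02}
    - {"dp": [0, 0, 0], "rot": [0, 0, 0], "grip": 0.055}
    - {"dp": [0, 0, 0], "rot": [0, 0, 0], "grip": 0.055}
    - {"dp": [0, 0, 0.02], "rot": [0, 0, 0], "grip": 0.055}
    - {"dp": [0, 0, 0.05], "rot": [0, 0, 0], "grip": 0.055}
    - {"dp": [0, -0.02, 0.03], "rot": [0, 0, 0], "grip": 0.055}
    - {"dp": [0.004, -0.055, 0], "rot": [0, 0, 0], "grip": 0.065}
    - {"dp": [0.004, -0.055, 0], "rot": [0, 0, 0], "grip": 0.065}
    - {"dp": [0.004, -0.055, 0], "rot": [0, 0, 0.12], "grip": 0.065}
    - {"dp": [0.004, -0.055, 0], "rot": [0, 0, 0.12], "grip": 0.065}
    - {"dp": [0.004, -0.055, 0], "rot": [0, 0, 0.12], "grip": 0.065}
    - {"dp": [0.004, -0.055, 0], "rot": [0, 0, 0], "grip": 0.065}
    - {"dp": [0.004, -0.055, 0], "rot": [0, 0, 0], "grip": 0.065}
    - {"dp": [0.004, -0.055, 0], "rot": [0, 0, 0], "grip": 0.065}
    - {"dp": [0, -0.01, 0], "rot": [0, 0, 0], "grip": 0.065}
    - {"dp": [0, 0, 0], "rot": [0, 0, 0], "grip": 0.065}
    - {"dp": [0, 0, 0], "rot": [0, 0, 0], "grip": 0.065}

```text
clock: 28.55
tcp_pos: [0.5541, -0.308, 0.1559]
orientation: [3.041, 0.775, 0.042]
contact_force: [0.7, 0.8, 0.1]
grip_width: 0.0648
```

```bash
python3 st.py 1
```

```text
28.55 [ 0.5541 -0.308   0.1559] z [ 0.026  0.004 -1.   ] yaw 0.49926757089667767 [0.7 0.8 0.1] 0.06484609387401855 [ 0.86  0.51 -0.61  1.69  0.32  1.02  0.65]
s y [([0.4537, -0.2022], 359, 0), ([0.5308, -0.1899], 307, 0), ([0.6704, -0.194], 128, 0), ([0.6529, -0.0761], 253, 0)]
t y [([0.4534, -0.2003], 125, 38), ([0.5315, -0.1878], 134, 62), ([0.6545, -0.0724], 145, 40), ([0.6711, -0.1805], 128, 27)]
s w [([0.5533, -0.3083], 392, 0), ([0.6597, -0.295], 74, 0)]
t w [([0.5543, -0.3042], 126, 27)]
```

Request:
send_rows:
  motion:
    - {"dp": [-0.002, -0.002, -0.045], "rot": [-0.004, 0.026, -0.02], "grip": 0.065}
    - {"dp": [-0.002, -0.002, -0.05], "rot": [0, 0, 0], "grip": 0.065}
    - {"dp": [0, 0, -0.038], "rot": [0, 0, 0], "grip": 0.065}
    - {"dp": [0, 0, 0], "rot": [0, 0, 0], "grip": 0.065}
    - {"dp": [0, 0, 0], "rot": [0, 0, 0], "grip": 0.065}

```text
clock: 29.28
tcp_pos: [0.5539, -0.3052, 0.0237]
orientation: [3.046, 0.76, 0.008]
contact_force: [-0.4, 0.2, 0.9]
grip_width: 0.0649
```

Request:
send_rows:
  motion:
    - {"dp": [-0.002, 0, -0.025], "rot": [0, 0, -0.01], "grip": 0.065}
    - {"dp": [-0.002, 0, -0.015], "rot": [0, 0, 0], "grip": 0.065}
    - {"dp": [-0.001, 0, -0.007], "rot": [0, 0, 0], "grip": 0.065}
    - {"dp": [0, 0, -0.002], "rot": [0, 0, 0], "grip": 0.065}
    - {"dp": [0, 0, 0], "rot": [0, 0, 0], "grip": 0.02}
    - {"dp": [0, 0, 0], "rot": [0, 0, 0], "grip": 0.02}
    - {"dp": [0, 0, 0], "rot": [0, 0, 0], "grip": 0.02}
    - {"dp": [0, 0, 0], "rot": [0, 0, 0], "grip": 0.02}

```text
clock: 30.28
tcp_pos: [0.5549, -0.3068, -0.018]
orientation: [3.041, 0.744, 0.023]
contact_force: [0.3, 1.2, -0.3]
grip_width: 0.0345
```

Request:
send_rows:
  motion:
    - {"dp": [0, 0, 0.045], "rot": [0, 0, 0], "grip": 0.02}
    - {"dp": [0, 0, 0.05], "rot": [0, 0, 0], "grip": 0.02}
    - {"dp": [0, 0.03, 0.045], "rot": [0, 0, 0], "grip": 0.02}
    - {"dp": [-0.004, 0.055, 0], "rot": [0, 0, -0.115], "grip": 0.02}
    - {"dp": [-0.004, 0.055, 0], "rot": [0, 0, -0.115], "grip": 0.02}
    - {"dp": [-0.004, 0.055, 0], "rot": [0, 0, -0.115], "grip": 0.02}
    - {"dp": [-0.004, 0.055, 0], "rot": [0, 0, 0], "grip": 0.02}
    - {"dp": [-0.004, 0.055, 0], "rot": [0, 0, 0], "grip": 0.02}
    - {"dp": [-0.004, 0.055, 0], "rot": [0, 0, 0], "grip": 0.02}
    - {"dp": [-0.004, 0.055, 0], "rot": [0, 0, 0], "grip": 0.02}
    - {"dp": [0, 0.012, 0], "rot": [0, 0, 0], "grip": 0.02}
    - {"dp": [0, 0, 0], "rot": [0, 0, 0], "grip": 0.02}
    - {"dp": [0, 0, 0], "rot": [0, 0, 0], "grip": 0.02}

```text
clock: 31.9
tcp_pos: [0.5231, 0.1305, 0.1272]
orientation: [3.124, 0.185, 0.027]
contact_force: [0.2, -0.1, -0.9]
grip_width: 0.0349
```

```bash
python3 st.py
```

```text
31.9 [0.5231 0.1305 0.1272] z [ 0.018 -0.011 -1.   ] yaw 0.1187302414999723 [ 0.2 -0.1 -0.9] 0.03485102340905046 [ 0.14  0.41 -0.64  1.93  0.33  0.89 -0.54]
```

Request:
send_rows:
  motion:
    - {"dp": [0.001, -0.003, -0.035], "rot": [0.011, 0.018, 0.005], "grip": 0.02}
    - {"dp": [0, -0.001, -0.033], "rot": [0, 0, 0], "grip": 0.02}
    - {"dp": [0, 0, -0.018], "rot": [0, 0, 0], "grip": 0.02}
    - {"dp": [0, 0, 0], "rot": [0, 0, 0], "grip": 0.02}
    - {"dp": [0, 0, 0], "rot": [0, 0, 0], "grip": 0.02}

```text
clock: 32.52
tcp_pos: [0.527, 0.1185, 0.0401]
orientation: [3.134, 0.176, 0.004]
contact_force: [0.2, -0.7, -0.6]
grip_width: 0.0344
```

```bash
python3 st.py
```

```text
32.525 [0.527  0.1185 0.0401] z [ 0.003 -0.003 -1.   ] yaw 0.1122528713064622 [ 0.2 -0.7 -0.6] 0.03435690286527691 [ 0.11  0.54 -0.57  1.98  0.43  0.74 -0.6 ]
```

Request:
send_rows:
  motion:
    - {"dp": [-0.0025, 0.0005, -0.004], "rot": [0, 0, 0.01], "grip": 0.02}
    - {"dp": [-0.001, 0, -0.003], "rot": [0, 0, 0], "grip": 0.02}
    - {"dp": [0, 0, -0.001], "rot": [0, 0, 0], "grip": 0.02}

```text
clock: 32.9
tcp_pos: [0.5247, 0.1196, 0.0339]
orientation: [3.133, 0.193, 0.01]
contact_force: [0.1, 0.6, -1.0]
grip_width: 0.0346
```

Request:
send_rows:
  motion:
    - {"dp": [0, 0, -0.0014], "rot": [0, 0, 0], "grip": 0.02}
    - {"dp": [0, 0, 0], "rot": [0, 0, 0], "grip": 0.055}
    - {"dp": [0, 0, 0], "rot": [0, 0, 0], "grip": 0.055}
    - {"dp": [0, 0, 0.02], "rot": [0, 0, 0], "grip": 0.055}
    - {"dp": [0, 0, 0.05], "rot": [0, 0, 0], "grip": 0.055}
    - {"dp": [0, 0, 0.03], "rot": [0, 0, 0], "grip": 0.055}
    - {"dp": [0.026, -0.04, 0], "rot": [0, 0, 0.155], "grip": 0.065}
    - {"dp": [0.026, -0.04, 0], "rot": [0, 0, 0.155], "grip": 0.065}
    - {"dp": [0.026, -0.04, 0], "rot": [0, 0, 0.155], "grip": 0.065}
    - {"dp": [0.026, -0.04, 0], "rot": [0, 0, 0.15], "grip": 0.065}
    - {"dp": [0.026, -0.04, 0], "rot": [0, 0, 0], "grip": 0.065}
    - {"dp": [0, 0, 0], "rot": [0, 0, 0], "grip": 0.065}
    - {"dp": [0, 0, 0], "rot": [0, 0, 0], "grip": 0.065}

```text
clock: 34.52
tcp_pos: [0.6605, -0.0845, 0.1516]
orientation: [2.914, 1.17, 0.031]
contact_force: [0.1, 0.7, 0.1]
grip_width: 0.0648
```

```bash
python3 st.py 1
```

```text
34.525 [ 0.6605 -0.0845  0.1516] z [ 0.019  0.006 -1.   ] yaw 0.7636656365731469 [0.1 0.7 0.1] 0.06483674550899113 [ 0.52  0.6  -0.71  1.61  0.42  1.08  0.47]
s y [([0.4538, -0.202], 354, 0), ([0.5309, -0.1899], 304, 0), ([0.6682, -0.1835], 280, 0), ([0.653, -0.0756], 252, 0)]
t y []
s w [([0.6597, -0.2949], 74, 0)]
t w []
```

Request:
send_rows:
  motion:
    - {"dp": [-0.005, 0.005, -0.045], "rot": [-0.006, 0.019, -0.03], "grip": 0.065}
    - {"dp": [-0.004, 0.004, -0.05], "rot": [0, 0, 0], "grip": 0.065}
    - {"dp": [0, 0, -0.035], "rot": [0, 0, 0], "grip": 0.065}
    - {"dp": [0, 0, 0], "rot": [0, 0, 0], "grip": 0.065}
    - {"dp": [0, 0, 0], "rot": [0, 0, 0], "grip": 0.065}

```text
clock: 35.25
tcp_pos: [0.6515, -0.069, 0.0236]
orientation: [2.926, 1.137, 0.007]
contact_force: [0.2, -0.1, -0.3]
grip_width: 0.0653
```

Request:
send_rows:
  motion:
    - {"dp": [0, -0.002, -0.025], "rot": [0, 0, -0.01], "grip": 0.065}
    - {"dp": [-0.002, -0.001, -0.015], "rot": [0, 0, 0], "grip": 0.065}
    - {"dp": [-0.001, -0.001, -0.007], "rot": [0, 0, 0], "grip": 0.065}
    - {"dp": [0, 0, -0.002], "rot": [0, 0, 0], "grip": 0.065}
    - {"dp": [0, 0, 0], "rot": [0, 0, 0], "grip": 0.02}
    - {"dp": [0, 0, 0], "rot": [0, 0, 0], "grip": 0.02}
    - {"dp": [0, 0, 0], "rot": [0, 0, 0], "grip": 0.02}
    - {"dp": [0, 0, 0], "rot": [0, 0, 0], "grip": 0.02}

```text
clock: 36.25
tcp_pos: [0.6514, -0.0732, -0.0236]
orientation: [2.93, 1.12, 0.017]
contact_force: [-0.2, 0.3, -0.5]
grip_width: 0.0335
```

Request:
send_rows:
  motion:
    - {"dp": [0, 0, 0.05], "rot": [0, 0, 0], "grip": 0.02}
    - {"dp": [0, 0, 0.055], "rot": [0, 0, 0], "grip": 0.02}
    - {"dp": [0, 0.01, 0.045], "rot": [0, 0, 0], "grip": 0.02}
    - {"dp": [-0.01, 0.053, 0], "rot": [0, 0, -0.152], "grip": 0.02}
    - {"dp": [-0.01, 0.053, 0], "rot": [0, 0, -0.152], "grip": 0.02}
    - {"dp": [-0.01, 0.053, 0], "rot": [0, 0, -0.152], "grip": 0.02}
    - {"dp": [-0.01, 0.053, 0], "rot": [0, 0, -0.152], "grip": 0.02}
    - {"dp": [-0.01, 0.053, 0], "rot": [0, 0, 0], "grip": 0.02}
    - {"dp": [-0.01, 0.053, 0], "rot": [0, 0, 0], "grip": 0.02}
    - {"dp": [-0.01, 0.046, 0], "rot": [0, 0, 0], "grip": 0.02}
    - {"dp": [0, 0, 0], "rot": [0, 0, 0], "grip": 0.02}
    - {"dp": [0, 0, 0], "rot": [0, 0, 0], "grip": 0.02}

```text
clock: 37.75
tcp_pos: [0.5759, 0.3105, 0.1325]
orientation: [3.132, 0.154, 0.018]
contact_force: [-0.1, -0.6, -1.1]
grip_width: 0.0339
```

```bash
python3 st.py
```

```text
37.75 [0.5759 0.3105 0.1325] z [ 0.012 -0.005 -1.   ] yaw 0.09841161084726477 [-0.1 -0.6 -1.1] 0.033921488382803476 [-0.18  0.58 -0.59  1.65  0.38  1.03 -0.79]
```

Request:
send_rows:
  motion:
    - {"dp": [0.005, -0.008, -0.035], "rot": [0.005, 0.012, 0.024], "grip": 0.02}
    - {"dp": [0.002, -0.004, -0.035], "rot": [0, 0, 0], "grip": 0.02}
    - {"dp": [0, 0, -0.024], "rot": [0, 0, 0], "grip": 0.02}
    - {"dp": [0, 0, 0], "rot": [0, 0, 0], "grip": 0.02}
    - {"dp": [0, 0, 0], "rot": [0, 0, 0], "grip": 0.02}

```text
clock: 38.38
tcp_pos: [0.5872, 0.2909, 0.0378]
orientation: [3.135, 0.179, 0.005]
contact_force: [0.4, 0.2, 0.3]
grip_width: 0.0335
```

```bash
python3 st.py
```

```text
38.375 [0.5872 0.2909 0.0378] z [ 0.003 -0.002 -1.   ] yaw 0.11385233111051281 [0.4 0.2 0.3] 0.03349298585813268 [-0.17  0.69 -0.55  1.7   0.45  0.88 -0.8 ]
```

Request:
send_rows:
  motion:
    - {"dp": [-0.003, 0.001, -0.005], "rot": [0, 0, 0.008], "grip": 0.02}
    - {"dp": [-0.0005, 0, -0.003], "rot": [0, 0, 0], "grip": 0.02}
    - {"dp": [0, 0, -0.001], "rot": [0, 0, 0], "grip": 0.02}

```text
clock: 38.75
tcp_pos: [0.585, 0.2926, 0.031]
orientation: [3.136, 0.191, 0.011]
contact_force: [-0.1, -0.7, -0.3]
grip_width: 0.0336
```

Request:
send_rows:
  motion:
    - {"dp": [0, -0.001, -0.0025], "rot": [0, 0, 0], "grip": 0.02}
    - {"dp": [0, 0, -0.001], "rot": [0, 0, 0], "grip": 0.02}

```text
clock: 39.0
tcp_pos: [0.5851, 0.2918, 0.0276]
orientation: [3.136, 0.192, 0.012]
contact_force: [-0.9, -1.3, -0.8]
grip_width: 0.0338
```

Request:
send_rows:
  motion:
    - {"dp": [0, 0, -0.0005], "rot": [0, 0, 0], "grip": 0.055}
    - {"dp": [0, 0, 0], "rot": [0, 0, 0], "grip": 0.055}
    - {"dp": [0, 0, 0.02], "rot": [0, 0, 0], "grip": 0.055}
    - {"dp": [0, 0, 0.05], "rot": [0, 0, 0], "grip": 0.055}
    - {"dp": [0, 0, 0.045], "rot": [0, 0, 0], "grip": 0.055}
    - {"dp": [0.009, -0.053, 0], "rot": [0, 0, 0.1], "grip": 0.065}
    - {"dp": [0.009, -0.053, 0], "rot": [0, 0, 0.1], "grip": 0.065}
    - {"dp": [0.009, -0.053, 0], "rot": [0, 0, 0.1], "grip": 0.065}
    - {"dp": [0.009, -0.053, 0], "rot": [0, 0, 0.1], "grip": 0.065}
    - {"dp": [0.009, -0.053, 0], "rot": [0, 0, 0], "grip": 0.065}
    - {"dp": [0.009, -0.053, 0], "rot": [0, 0, 0], "grip": 0.065}
    - {"dp": [0.009, -0.053, 0], "rot": [0, 0, 0], "grip": 0.065}
    - {"dp": [0.009, -0.053, 0], "rot": [0, 0, 0], "grip": 0.065}
    - {"dp": [0.008, -0.04, 0], "rot": [0, 0, 0], "grip": 0.065}
    - {"dp": [0, 0, 0], "rot": [0, 0, 0], "grip": 0.065}
    - {"dp": [0, 0, 0], "rot": [0, 0, 0], "grip": 0.065}

```text
clock: 41.0
tcp_pos: [0.6689, -0.1834, 0.1698]
orientation: [3.027, 0.839, 0.045]
contact_force: [-0.3, 1.2, 0.5]
grip_width: 0.0649
```

```bash
python3 st.py 1
```

```text
41.0 [ 0.6689 -0.1834  0.1698] z [ 0.028  0.007 -1.   ] yaw 0.5406736660595172 [-0.3  1.2  0.5] 0.06492684229958781 [ 0.61  0.6  -0.64  1.53  0.38  1.11  0.44]
s y [([0.454, -0.2021], 356, 0), ([0.5309, -0.1899], 306, 0), ([0.6674, -0.184], 299, 0)]
t y [([0.4534, -0.2], 125, 36), ([0.5313, -0.1873], 132, 61), ([0.666, -0.1715], 68, 10)]
s w [([0.6596, -0.295], 62, 0)]
t w []
```

Request:
send_rows:
  motion:
    - {"dp": [-0.001, -0.003, -0.05], "rot": [-0.007, 0.028, -0.015], "grip": 0.065}
    - {"dp": [0, -0.002, -0.053], "rot": [0, 0, 0], "grip": 0.065}
    - {"dp": [0, 0, -0.042], "rot": [0, 0, 0], "grip": 0.065}
    - {"dp": [0, 0, 0], "rot": [0, 0, 0], "grip": 0.065}
    - {"dp": [0, 0, 0], "rot": [0, 0, 0], "grip": 0.065}

```text
clock: 41.72
tcp_pos: [0.6707, -0.1805, 0.0267]
orientation: [3.029, 0.831, 0.009]
contact_force: [0.2, -0.1, 0.2]
grip_width: 0.0651
```

Request:
send_rows:
  motion:
    - {"dp": [-0.002, -0.001, -0.026], "rot": [0, 0, -0.01], "grip": 0.065}
    - {"dp": [-0.002, -0.001, -0.015], "rot": [0, 0, 0], "grip": 0.065}
    - {"dp": [-0.001, 0, -0.007], "rot": [0, 0, 0], "grip": 0.065}
    - {"dp": [0, 0, -0.001], "rot": [0, 0, 0], "grip": 0.065}
    - {"dp": [0, 0, 0], "rot": [0, 0, 0], "grip": 0.02}
    - {"dp": [0, 0, 0], "rot": [0, 0, 0], "grip": 0.02}
    - {"dp": [0, 0, 0], "rot": [0, 0, 0], "grip": 0.02}
    - {"dp": [0, 0, 0], "rot": [0, 0, 0], "grip": 0.02}

```text
clock: 42.72
tcp_pos: [0.6727, -0.1823, -0.013]
orientation: [3.026, 0.815, 0.03]
contact_force: [0.4, -0.5, -0.4]
grip_width: 0.0337
```

Request:
send_rows:
  motion:
    - {"dp": [0, 0, 0.05], "rot": [0, 0, 0], "grip": 0.02}
    - {"dp": [0, 0, 0.055], "rot": [0, 0, 0], "grip": 0.02}
    - {"dp": [0, 0.01, 0.04], "rot": [0, 0, 0], "grip": 0.02}
    - {"dp": [-0.01, 0.053, 0], "rot": [0, 0, -0.1], "grip": 0.02}
    - {"dp": [-0.01, 0.053, 0], "rot": [0, 0, -0.1], "grip": 0.02}
    - {"dp": [-0.01, 0.053, 0], "rot": [0, 0, -0.1], "grip": 0.02}
    - {"dp": [-0.01, 0.053, 0], "rot": [0, 0, -0.09], "grip": 0.02}
    - {"dp": [-0.01, 0.053, 0], "rot": [0, 0, 0], "grip": 0.02}
    - {"dp": [-0.01, 0.053, 0], "rot": [0, 0, 0], "grip": 0.02}
    - {"dp": [-0.01, 0.053, 0], "rot": [0, 0, 0], "grip": 0.02}
    - {"dp": [-0.007, 0.03, 0], "rot": [0, 0, 0], "grip": 0.02}
    - {"dp": [0, 0, 0], "rot": [0, 0, 0], "grip": 0.02}
    - {"dp": [0, 0, 0], "rot": [0, 0, 0], "grip": 0.02}

```text
clock: 44.35
tcp_pos: [0.589, 0.2392, 0.1362]
orientation: [3.127, 0.188, 0.028]
contact_force: [0.7, -0.7, -0.6]
grip_width: 0.0332
```

```bash
python3 st.py
```

```text
44.35 [0.589  0.2392 0.1362] z [ 0.018 -0.008 -1.   ] yaw 0.12032777907311641 [ 0.7 -0.7 -0.6] 0.033216021575406054 [-0.06  0.54 -0.6   1.7   0.37  1.01 -0.67]
```

Request:
send_rows:
  motion:
    - {"dp": [-0.001, 0.002, -0.035], "rot": [0.008, 0.018, 0.003], "grip": 0.02}
    - {"dp": [0, 0, -0.035], "rot": [0, 0, 0], "grip": 0.02}
    - {"dp": [0, 0, -0.02], "rot": [0, 0, 0], "grip": 0.02}
    - {"dp": [0, 0, 0], "rot": [0, 0, 0], "grip": 0.02}
    - {"dp": [0, 0, 0], "rot": [0, 0, 0], "grip": 0.02}

```text
clock: 44.98
tcp_pos: [0.5923, 0.2337, 0.0455]
orientation: [3.134, 0.178, 0.006]
contact_force: [-0.8, -0.4, -0.4]
grip_width: 0.033
```

```bash
python3 st.py
```

```text
44.975 [0.5923 0.2337 0.0455] z [ 0.004 -0.002 -1.   ] yaw 0.11329787838384192 [-0.8 -0.4 -0.4] 0.033022040648619716 [-0.08  0.65 -0.56  1.74  0.44  0.87 -0.72]
```

Request:
send_rows:
  motion:
    - {"dp": [-0.002, 0, -0.004], "rot": [0, 0, 0.008], "grip": 0.02}
    - {"dp": [-0.0005, 0, -0.002], "rot": [0, 0, 0], "grip": 0.02}
    - {"dp": [0, 0, -0.001], "rot": [0, 0, 0], "grip": 0.02}

```text
clock: 45.35
tcp_pos: [0.5913, 0.2345, 0.0408]
orientation: [3.135, 0.191, 0.013]
contact_force: [-0.9, 0.3, 0.1]
grip_width: 0.0334
```

Request:
send_rows:
  motion:
    - {"dp": [0, 0, -0.001], "rot": [0, 0, 0], "grip": 0.02}

```text
clock: 45.48
tcp_pos: [0.5914, 0.2346, 0.04]
orientation: [3.135, 0.191, 0.013]
contact_force: [0.4, 0.1, 0.6]
grip_width: 0.0336
```

Request:
send_rows:
  motion:
    - {"dp": [0, 0, -0.002], "rot": [0, 0, 0], "grip": 0.02}
    - {"dp": [0, 0, -0.0005], "rot": [0, 0, 0], "grip": 0.055}
    - {"dp": [0, 0, 0], "rot": [0, 0, 0], "grip": 0.055}
    - {"dp": [0, 0, 0.02], "rot": [0, 0, 0], "grip": 0.055}
    - {"dp": [0, 0, 0.05], "rot": [0, 0, 0], "grip": 0.055}
    - {"dp": [0, 0, 0.03], "rot": [0, 0, 0], "grip": 0.055}
    - {"dp": [-0.007, -0.053, 0], "rot": [0, 0, -0.15], "grip": 0.06}
    - {"dp": [-0.007, -0.053, 0], "rot": [0, 0, -0.15], "grip": 0.06}
    - {"dp": [-0.007, -0.053, 0], "rot": [0, 0, -0.15], "grip": 0.06}
    - {"dp": [-0.007, -0.053, 0], "rot": [0, 0, -0.15], "grip": 0.06}
    - {"dp": [-0.007, -0.053, 0], "rot": [0, 0, 0], "grip": 0.06}
    - {"dp": [-0.007, -0.053, 0], "rot": [0, 0, 0], "grip": 0.06}
    - {"dp": [-0.007, -0.053, 0], "rot": [0, 0, 0], "grip": 0.06}
    - {"dp": [-0.007, -0.045, 0], "rot": [0, 0, 0], "grip": 0.06}
    - {"dp": [0, 0, 0], "rot": [0, 0, 0], "grip": 0.06}
    - {"dp": [0, 0, 0], "rot": [0, 0, 0], "grip": 0.06}

```text
clock: 47.48
tcp_pos: [0.5368, -0.1887, 0.1615]
orientation: [-3.042, 0.766, -0.051]
contact_force: [0.4, 0.7, 0.0]
grip_width: 0.0599
```

```bash
python3 st.py 1
```

```text
47.475 [ 0.5368 -0.1887  0.1615] z [ 0.032 -0.004 -0.999] yaw -0.49319997153137135 [0.4 0.7 0. ] 0.05992614843105172 [ 0.56  0.36 -0.41  1.86  0.17  0.92 -0.42]
s y [([0.4538, -0.202], 352, 0), ([0.5309, -0.1899], 306, 0)]
t y []
s w [([0.6597, -0.295], 73, 0)]
t w []
```

Request:
send_rows:
  motion:
    - {"dp": [-0.005, -0.002, -0.047], "rot": [0.004, 0.032, 0], "grip": 0.06}
    - {"dp": [-0.004, -0.002, -0.05], "rot": [0, 0, 0], "grip": 0.06}
    - {"dp": [0, 0, -0.04], "rot": [0, 0, 0], "grip": 0.06}
    - {"dp": [0, 0, 0], "rot": [0, 0, 0], "grip": 0.06}
    - {"dp": [0, 0, 0], "rot": [0, 0, 0], "grip": 0.06}

```text
clock: 48.2
tcp_pos: [0.5325, -0.1854, 0.025]
orientation: [-3.049, 0.748, -0.009]
contact_force: [0.3, -0.1, 0.4]
grip_width: 0.0601
```

Request:
send_rows:
  motion:
    - {"dp": [-0.003, -0.002, -0.026], "rot": [0, 0, -0.015], "grip": 0.06}
    - {"dp": [-0.002, -0.001, -0.015], "rot": [0, 0, 0], "grip": 0.06}
    - {"dp": [-0.001, 0, -0.007], "rot": [0, 0, 0], "grip": 0.06}
    - {"dp": [0, 0, -0.002], "rot": [0, 0, 0], "grip": 0.06}
    - {"dp": [0, 0, 0], "rot": [0, 0, 0], "grip": 0.02}
    - {"dp": [0, 0, 0], "rot": [0, 0, 0], "grip": 0.02}
    - {"dp": [0, 0, 0], "rot": [0, 0, 0], "grip": 0.02}
    - {"dp": [0, 0, 0], "rot": [0, 0, 0], "grip": 0.02}

```text
clock: 49.2
tcp_pos: [0.5333, -0.1889, -0.0183]
orientation: [-3.044, 0.768, -0.03]
contact_force: [-0.2, -0.1, -0.6]
grip_width: 0.0336
```

Request:
send_rows:
  motion:
    - {"dp": [0, 0, 0.05], "rot": [0, 0, 0], "grip": 0.02}
    - {"dp": [0, 0, 0.055], "rot": [0, 0, 0], "grip": 0.02}
    - {"dp": [0, 0.01, 0.045], "rot": [0, 0, 0], "grip": 0.02}
    - {"dp": [0.008, 0.053, 0], "rot": [0, 0, 0.15], "grip": 0.02}
    - {"dp": [0.008, 0.053, 0], "rot": [0, 0, 0.15], "grip": 0.02}
    - {"dp": [0.008, 0.053, 0], "rot": [0, 0, 0.15], "grip": 0.02}
    - {"dp": [0.008, 0.053, 0], "rot": [0, 0, 0.15], "grip": 0.02}
    - {"dp": [0.008, 0.053, 0], "rot": [0, 0, 0], "grip": 0.02}
    - {"dp": [0.008, 0.053, 0], "rot": [0, 0, 0], "grip": 0.02}
    - {"dp": [0.008, 0.04, 0], "rot": [0, 0, 0], "grip": 0.02}
    - {"dp": [0, 0, 0], "rot": [0, 0, 0], "grip": 0.02}
    - {"dp": [0, 0, 0], "rot": [0, 0, 0], "grip": 0.02}

```text
clock: 50.7
tcp_pos: [0.5874, 0.1883, 0.137]
orientation: [-3.13, -0.189, -0.031]
contact_force: [-0.1, -0.1, -0.4]
grip_width: 0.0334
```

```bash
python3 st.py
```

```text
50.7 [0.5874 0.1883 0.137 ] z [ 0.019  0.007 -1.   ] yaw 0.12031114077762266 [-0.1 -0.1 -0.4] 0.03344575537039894 [ 0.04  0.51 -0.61  1.75  0.35  0.97 -0.58]
```

Request:
send_rows:
  motion:
    - {"dp": [0.005, 0.001, -0.037], "rot": [-0.007, 0.019, 0], "grip": 0.02}
    - {"dp": [0.002, 0.001, -0.036], "rot": [0, 0, 0], "grip": 0.02}
    - {"dp": [0, 0, -0.022], "rot": [0, 0, 0], "grip": 0.02}
    - {"dp": [0, 0, 0], "rot": [0, 0, 0], "grip": 0.02}
    - {"dp": [0, 0, 0], "rot": [0, 0, 0], "grip": 0.02}

```text
clock: 51.32
tcp_pos: [0.5963, 0.1814, 0.0409]
orientation: [3.132, 0.173, 0.003]
contact_force: [0.3, 0.1, 0.4]
grip_width: 0.0336
```

```bash
python3 st.py
```

```text
51.325 [0.5963 0.1814 0.0409] z [ 0.002 -0.005 -1.   ] yaw 0.11011103205737124 [0.3 0.1 0.4] 0.0335767236956442 [-0.    0.64 -0.54  1.78  0.43  0.84 -0.64]
```

Request:
send_rows:
  motion:
    - {"dp": [0.001, 0.0015, -0.004], "rot": [0, 0, 0.011], "grip": 0.02}
    - {"dp": [0, 0, -0.003], "rot": [0, 0, 0], "grip": 0.02}
    - {"dp": [0, 0, -0.001], "rot": [0, 0, 0], "grip": 0.02}

```text
clock: 51.7
tcp_pos: [0.5991, 0.1828, 0.0351]
orientation: [3.132, 0.189, 0.009]
contact_force: [-0.7, -0.7, -1.4]
grip_width: 0.0338
```

Request:
send_rows:
  motion:
    - {"dp": [-0.001, 0.0005, -0.002], "rot": [0, 0, 0], "grip": 0.02}
    - {"dp": [0, 0, -0.0008], "rot": [0, 0, 0], "grip": 0.02}
    - {"dp": [0, 0, 0], "rot": [0, 0, 0], "grip": 0.055}
    - {"dp": [0, 0, 0], "rot": [0, 0, 0], "grip": 0.055}
    - {"dp": [0, 0, 0.02], "rot": [0, 0, 0], "grip": 0.055}
    - {"dp": [0, 0, 0.05], "rot": [0, 0, 0], "grip": 0.055}
    - {"dp": [0, 0, 0.035], "rot": [0, 0, 0], "grip": 0.055}
    - {"dp": [-0.02, -0.053, 0], "rot": [0, 0, 0.13], "grip": 0.065}
    - {"dp": [-0.02, -0.053, 0], "rot": [0, 0, 0.13], "grip": 0.065}
    - {"dp": [-0.02, -0.053, 0], "rot": [0, 0, 0.13], "grip": 0.065}
    - {"dp": [-0.02, -0.053, 0], "rot": [0, 0, 0.13], "grip": 0.065}
    - {"dp": [-0.02, -0.053, 0], "rot": [0, 0, 0], "grip": 0.065}
    - {"dp": [-0.02, -0.053, 0], "rot": [0, 0, 0], "grip": 0.065}
    - {"dp": [-0.02, -0.053, 0], "rot": [0, 0, 0], "grip": 0.065}
    - {"dp": [0, 0, 0], "rot": [0, 0, 0], "grip": 0.065}
    - {"dp": [0, 0, 0], "rot": [0, 0, 0], "grip": 0.065}

```text
clock: 53.7
tcp_pos: [0.4568, -0.1951, 0.1581]
orientation: [2.963, 1.017, 0.036]
contact_force: [-0.1, 0.3, -0.1]
grip_width: 0.0647
```

```bash
python3 st.py 1
```

```text
53.7 [ 0.4568 -0.1951  0.1581] z [ 0.025 -0.001 -1.   ] yaw 0.6615694988532492 [-0.1  0.3 -0.1] 0.06467650679959348 [ 0.89  0.3  -0.71  2.    0.24  0.9   0.72]
s y [([0.4538, -0.202], 357, 0)]
t y []
s w [([0.6597, -0.295], 74, 0)]
t w []
```

Request:
send_rows:
  motion:
    - {"dp": [-0.004, -0.006, -0.047], "rot": [0.001, 0.025, -0.01], "grip": 0.065}
    - {"dp": [-0.003, -0.004, -0.05], "rot": [0, 0, 0], "grip": 0.065}
    - {"dp": [0, 0, -0.038], "rot": [0, 0, 0], "grip": 0.065}
    - {"dp": [0, 0, 0], "rot": [0, 0, 0], "grip": 0.065}
    - {"dp": [0, 0, 0], "rot": [0, 0, 0], "grip": 0.065}

```text
clock: 54.42
tcp_pos: [0.456, -0.1986, 0.0231]
orientation: [2.967, 1.024, 0.008]
contact_force: [-0.7, 1.2, 1.0]
grip_width: 0.0648
```

Request:
send_rows:
  motion:
    - {"dp": [-0.003, -0.001, -0.026], "rot": [0, 0, -0.015], "grip": 0.065}
    - {"dp": [-0.002, -0.001, -0.015], "rot": [0, 0, 0], "grip": 0.065}
    - {"dp": [-0.002, 0, -0.007], "rot": [0, 0, 0], "grip": 0.065}
    - {"dp": [0, 0, -0.002], "rot": [0, 0, 0], "grip": 0.065}
    - {"dp": [0, 0, 0], "rot": [0, 0, 0], "grip": 0.02}
    - {"dp": [0, 0, 0], "rot": [0, 0, 0], "grip": 0.02}
    - {"dp": [0, 0, 0], "rot": [0, 0, 0], "grip": 0.02}
    - {"dp": [0, 0, 0], "rot": [0, 0, 0], "grip": 0.02}

```text
clock: 55.42
tcp_pos: [0.4552, -0.2018, -0.0212]
orientation: [2.966, 1.001, 0.023]
contact_force: [-0.6, 0.0, -0.5]
grip_width: 0.0339
```

Request:
send_rows:
  motion:
    - {"dp": [0, 0, 0.05], "rot": [0, 0, 0], "grip": 0.02}
    - {"dp": [0, 0, 0.055], "rot": [0, 0, 0], "grip": 0.02}
    - {"dp": [0, 0.01, 0.048], "rot": [0, 0, 0], "grip": 0.02}
    - {"dp": [0.024, 0.053, 0], "rot": [0, 0, -0.13], "grip": 0.02}
    - {"dp": [0.024, 0.053, 0], "rot": [0, 0, -0.13], "grip": 0.02}
    - {"dp": [0.024, 0.053, 0], "rot": [0, 0, -0.13], "grip": 0.02}
    - {"dp": [0.024, 0.053, 0], "rot": [0, 0, -0.13], "grip": 0.02}
    - {"dp": [0.024, 0.053, 0], "rot": [0, 0, 0], "grip": 0.02}
    - {"dp": [0.024, 0.053, 0], "rot": [0, 0, 0], "grip": 0.02}
    - {"dp": [0, 0, 0], "rot": [0, 0, 0], "grip": 0.02}
    - {"dp": [0, 0, 0], "rot": [0, 0, 0], "grip": 0.02}

```text
clock: 56.8
tcp_pos: [0.5995, 0.1337, 0.1365]
orientation: [3.124, 0.163, 0.018]
contact_force: [0.5, -0.7, -0.1]
grip_width: 0.0341
```

```bash
python3 st.py
```

```text
56.8 [0.5995 0.1337 0.1365] z [ 0.012 -0.012 -1.   ] yaw 0.10457101831728915 [ 0.5 -0.7 -0.1] 0.03406824599815742 [ 0.13  0.51 -0.62  1.74  0.37  0.99 -0.53]
```

Request:
send_rows:
  motion:
    - {"dp": [0.002, 0.002, -0.037], "rot": [0.012, 0.012, 0.02], "grip": 0.02}
    - {"dp": [0.001, 0.001, -0.036], "rot": [0, 0, 0], "grip": 0.02}
    - {"dp": [0, 0, -0.024], "rot": [0, 0, 0], "grip": 0.02}
    - {"dp": [0, 0, 0], "rot": [0, 0, 0], "grip": 0.02}
    - {"dp": [0, 0, 0], "rot": [0, 0, 0], "grip": 0.02}

```text
clock: 57.42
tcp_pos: [0.6025, 0.128, 0.0385]
orientation: [3.133, 0.182, 0.002]
contact_force: [-0.5, 0.7, 0.3]
grip_width: 0.0334
```

```bash
python3 st.py
```

```text
57.425 [0.6025 0.128  0.0385] z [ 0.002 -0.004 -1.   ] yaw 0.11583462001579882 [-0.5  0.7  0.3] 0.033410227339585784 [ 0.11  0.64 -0.57  1.8   0.46  0.84 -0.57]
```

Request:
send_rows:
  motion:
    - {"dp": [0.002, -0.0005, -0.004], "rot": [0, 0, 0.006], "grip": 0.02}
    - {"dp": [0, 0, -0.003], "rot": [0, 0, 0], "grip": 0.02}
    - {"dp": [0, 0, -0.001], "rot": [0, 0, 0], "grip": 0.02}

```text
clock: 57.8
tcp_pos: [0.6064, 0.127, 0.0328]
orientation: [3.132, 0.19, 0.009]
contact_force: [0.5, 0.6, -0.9]
grip_width: 0.0333
```

Final lowering, release, and retreat to the right for a clear view.

Request:
send_rows:
  motion:
    - {"dp": [-0.001, 0.0005, -0.0025], "rot": [0, 0, 0], "grip": 0.02}
    - {"dp": [0, 0, -0.0008], "rot": [0, 0, 0], "grip": 0.02}
    - {"dp": [0, 0, 0], "rot": [0, 0, 0], "grip": 0.055}
    - {"dp": [0, 0, 0], "rot": [0, 0, 0], "grip": 0.055}
    - {"dp": [0, 0, 0.02], "rot": [0, 0, 0], "grip": 0.055}
    - {"dp": [0, 0, 0.05], "rot": [0, 0, 0], "grip": 0.055}
    - {"dp": [0, 0, 0.045], "rot": [0, 0, 0], "grip": 0.055}
    - {"dp": [-0.01, -0.055, 0.01], "rot": [0, 0, 0], "grip": 0.065}
    - {"dp": [-0.01, -0.055, 0.01], "rot": [0, 0, 0], "grip": 0.065}
    - {"dp": [-0.01, -0.055, 0], "rot": [0, 0, 0], "grip": 0.065}
    - {"dp": [-0.01, -0.055, 0], "rot": [0, 0, 0], "grip": 0.065}
    - {"dp": [-0.01, -0.055, 0], "rot": [0, 0, 0], "grip": 0.065}
    - {"dp": [-0.01, -0.055, 0], "rot": [0, 0, 0], "grip": 0.065}
    - {"dp": [-0.01, -0.055, 0], "rot": [0, 0, 0], "grip": 0.065}
    - {"dp": [-0.01, -0.055, 0], "rot": [0, 0, 0], "grip": 0.065}
    - {"dp": [0, 0, 0], "rot": [0, 0, 0], "grip": 0.065}

```text
clock: 59.8
tcp_pos: [0.524, -0.3225, 0.1889]
orientation: [3.127, 0.199, 0.04]
contact_force: [0.3, 0.2, -0.4]
grip_width: 0.0651
```

```bash
python3 st.py 1; python3 - <<'E'
from h import *
import h
ft,fs=imaging.grab_frame('top'),imaging.grab_frame('side')
p=np.hstack([cv2.resize(ft['img'][165:275,115:245],None,fx=4,fy=4,interpolation=2)[:440],cv2.resize(fs['img'][105:205,170:270],None,fx=4.4,fy=4.4,interpolation=2)])
p=cv2.resize(p,(760,int(p.shape[0]*760/p.shape[1])))
cv2.imwrite('pics/p2.png',p[:,:,::-1]); cv2.imwrite('pics/s9.png',fs['img'][:,:,::-1])
E
```

```text
59.8 [ 0.524  -0.3225  0.1889] z [ 0.026 -0.006 -1.   ] yaw 0.12731293699117244 [ 0.3  0.2 -0.4] 0.06505388224165203 [ 0.88  0.43 -0.56  1.71  0.26  1.04  0.36]
s y []
t y []
s w [([0.6597, -0.295], 74, 0)]
t w []
```

View pics/p2.png

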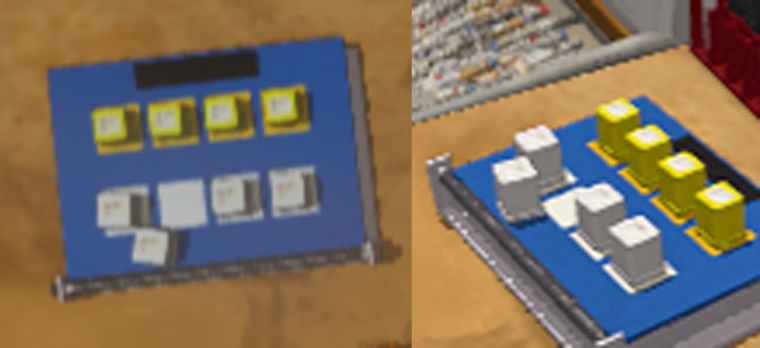

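View pics/s9.png

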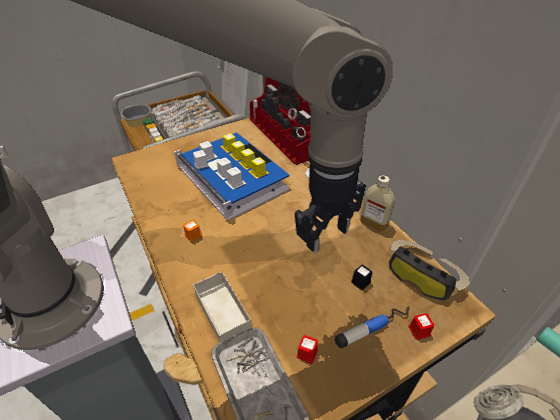

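The yellow cases and front squares 1, 3 and 4 look right. The case on front square 2 has been knocked towards the hinge, next to case 1. I'll measure it closely.

```bash
python3 - <<'E'
from h import *
ft,fs=imaging.grab_frame('top'),imaging.grab_frame('side')
a=cv2.resize(ft['img'][215:255,135:175],None,fx=10,fy=10,interpolation=2); b=cv2.resize(fs['img'][135:175,185:225],None,fx=10,fy=10,interpolation=2)
for im in(a,b):
  for k in range(0,400,50): cv2.line(im,(k,0),(k,6),(255,0,0),1); cv2.line(im,(0,k),(6,k),(255,0,0),1)
cv2.imwrite('pics/p3.png',np.hstack([a,b])[:,:,::-1])
E
```

```text
(no output)
```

View pics/p3.png

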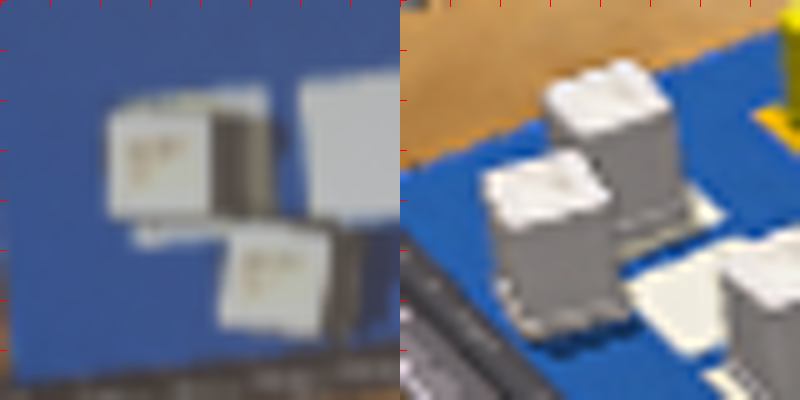

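Displaced case's top face: centre at crop (274,280) in the top view and (145,188) in the side view. Case 1's top-face centre is at (161,164) and (207,98).

```bash
python3 - <<'E'
from h import *
ft,fs=imaging.grab_frame('top'),imaging.grab_frame('side')
T=lambda l:(np.array(l)+.5)/10-.5+[135,215]; Sd=lambda l:(np.array(l)+.5)/10-.5+[185,135]
def pl(X): return Ro.from_euler('z',-.122).apply(np.atleast_2d(X)-[.448,.1913,.05])*1000
D=cast(ft,T([(230,222),(330,235),(320,338),(217,325)]),.092); print(D.round(4),D.mean(0),pl(D.mean(0)).round(1))
e=D[1]-D[0]; g=D[2]-D[1]; 
for v in(e,g,D[3]-D[2],D[0]-D[3]): print(np.degrees(np.arctan2(v[1],v[0]))%90,np.linalg.norm(v))
F=cast(ft,T([(110,112),(213,112),(213,218),(108,215)]),.092); print('F1',F.mean(0),pl(F.mean(0)).round(1))
for n,l in(('D',[(83,175),(178,150),(210,200),(110,228)]),('F',[(145,97),(232,60),(270,100),(180,137)])):
  c=cast(fs,Sd(l),.092); print(n,c.mean(0),pl(c.mean(0)).round(1)); v=c[1]-c[0]; w=c[2]-c[1]; print([np.degrees(np.arctan2(q[1],q[0]))%90 for q in (v,w,c[3]-c[2],c[0]-c[3])])
E
```

```text
[[0.4883 0.2607 0.092 ]
 [0.4846 0.231  0.092 ]
 [0.4541 0.2333 0.092 ]
 [0.4577 0.2639 0.092 ]] [0.4711658  0.24724038 0.092     ] [[29.8 52.7 42. ]]
83.03295567297754 0.02993242732652471
85.67155277619537 0.030667888365522054
83.235825629278 0.030774245455676683
84.09546949558406 0.030749624582596603
F1 [0.50528645 0.28155079 0.092     ] [[67.8 82.6 42. ]]
D [0.47097217 0.24424963 0.092     ] [[29.2 49.8 42. ]]
[np.float64(85.67492103812839), np.float64(87.60908378240592), np.float64(86.7849097590699), np.float64(85.13875007846904)]
F [0.50402575 0.27900034 0.092     ] [[66.3 80.2 42. ]]
[np.float64(10.096366763773723), np.float64(3.9404452077948378), np.float64(8.456639175151423), np.float64(3.227801931324038)]
```

Request:
send_rows:
  motion:
    - {"dp": [-0.005, 0.055, -0.006], "rot": [0, 0, 0], "grip": 0.05}
    - {"dp": [-0.005, 0.055, -0.006], "rot": [0, 0, 0], "grip": 0.05}
    - {"dp": [-0.005, 0.055, -0.006], "rot": [0, 0, 0], "grip": 0.05}
    - {"dp": [-0.005, 0.055, -0.006], "rot": [0, 0, 0], "grip": 0.05}
    - {"dp": [-0.005, 0.055, -0.006], "rot": [0, 0, -0.11], "grip": 0.05}
    - {"dp": [-0.005, 0.055, 0], "rot": [0, 0, -0.11], "grip": 0.05}
    - {"dp": [-0.005, 0.055, 0], "rot": [0, 0, 0], "grip": 0.05}
    - {"dp": [-0.005, 0.055, 0], "rot": [0, 0, 0], "grip": 0.05}
    - {"dp": [-0.005, 0.055, 0], "rot": [0, 0, 0], "grip": 0.05}
    - {"dp": [-0.005, 0.055, 0], "rot": [0, 0, 0], "grip": 0.05}
    - {"dp": [0, 0, 0], "rot": [0, 0, 0], "grip": 0.05}
    - {"dp": [0, 0, 0], "rot": [0, 0, 0], "grip": 0.05}

```text
clock: 61.7
tcp_pos: [0.4705, 0.2587, 0.1594]
orientation: [3.132, -0.121, 0.048]
contact_force: [-0.3, -0.3, -0.2]
grip_width: 0.0503
```

```bash
python3 st.py
```

```text
61.7 [0.4705 0.2587 0.1594] z [ 0.03  -0.008 -1.   ] yaw -0.07710381858893402 [-0.3 -0.3 -0.2] 0.05025385175372966 [-0.04  0.38 -0.73  1.91  0.34  0.96 -1.01]
```

Request:
send_rows:
  motion:
    - {"dp": [-0.001, -0.005, -0.035], "rot": [0.008, 0.03, -0.02], "grip": 0.05}
    - {"dp": [0, -0.004, -0.03], "rot": [0, 0, 0], "grip": 0.05}
    - {"dp": [0, 0, -0.009], "rot": [0, 0, 0], "grip": 0.05}
    - {"dp": [0, 0, 0], "rot": [0, 0, 0], "grip": 0.05}
    - {"dp": [0, 0, 0], "rot": [0, 0, 0], "grip": 0.05}

```text
clock: 62.32
tcp_pos: [0.472, 0.2456, 0.0858]
orientation: [3.136, -0.163, 0.005]
contact_force: [0.9, -0.2, 0.7]
grip_width: 0.0502
```

```bash
python3 st.py
```

```text
62.325 [0.472  0.2456 0.0858] z [ 0.003 -0.001 -1.   ] yaw -0.10372094359682484 [ 0.9 -0.2  0.7] 0.050191848165471044 [-0.06  0.48 -0.68  1.97  0.41  0.83 -1.06]
```

Now down to .036, small steps, holding x and y.

Request:
send_rows:
  motion:
    - {"dp": [-0.002, -0.001, -0.015], "rot": [0, 0, 0], "grip": 0.05}
    - {"dp": [-0.002, 0, -0.012], "rot": [0, 0, 0], "grip": 0.05}
    - {"dp": [-0.001, 0, -0.006], "rot": [0, 0, 0], "grip": 0.05}
    - {"dp": [0, 0, 0], "rot": [0, 0, 0], "grip": 0.05}

```text
clock: 62.82
tcp_pos: [0.4671, 0.2451, 0.0518]
orientation: [3.137, -0.162, 0.008]
contact_force: [-0.2, 0.3, -0.2]
grip_width: 0.0499
```

Request:
send_rows:
  motion:
    - {"dp": [0.0035, -0.001, -0.003], "rot": [0, 0, 0], "grip": 0.05}
    - {"dp": [0, 0, -0.006], "rot": [0, 0, 0], "grip": 0.05}
    - {"dp": [0, 0, -0.005], "rot": [0, 0, 0], "grip": 0.05}
    - {"dp": [0, 0, -0.001], "rot": [0, 0, 0], "grip": 0.05}

```text
clock: 63.32
tcp_pos: [0.4714, 0.2444, 0.0361]
orientation: [-3.137, 0.163, -0.01]
contact_force: [0.5, 0.3, 0.4]
grip_width: 0.0501
```

Request:
send_rows:
  motion:
    - {"dp": [0, 0, 0], "rot": [0, 0, 0], "grip": 0.02}
    - {"dp": [0, 0, 0], "rot": [0, 0, 0], "grip": 0.02}
    - {"dp": [0, 0, 0], "rot": [0, 0, 0], "grip": 0.02}
    - {"dp": [0, 0, 0], "rot": [0, 0, 0], "grip": 0.02}

```text
clock: 63.82
tcp_pos: [0.4714, 0.2445, 0.0363]
orientation: [-3.137, 0.162, -0.01]
contact_force: [-0.6, 0.2, 0.1]
grip_width: 0.0344
```

Request:
send_rows:
  motion:
    - {"dp": [0, 0, 0.03], "rot": [0, 0, 0], "grip": 0.02}
    - {"dp": [0, 0, 0.035], "rot": [0, 0, 0], "grip": 0.02}
    - {"dp": [0.01, -0.003, 0.01], "rot": [0, 0, 0.075], "grip": 0.02}
    - {"dp": [0.015, -0.005, 0], "rot": [0, 0, 0.075], "grip": 0.02}
    - {"dp": [0.013, -0.005, 0], "rot": [0, 0, 0.075], "grip": 0.02}
    - {"dp": [0, 0, 0], "rot": [0, 0, 0], "grip": 0.02}
    - {"dp": [0, 0, 0], "rot": [0, 0, 0], "grip": 0.02}

```text
clock: 64.7
tcp_pos: [0.5089, 0.231, 0.1137]
orientation: [-3.135, -0.2, -0.009]
contact_force: [-0.1, 0.6, 0.2]
grip_width: 0.0345
```

```bash
python3 st.py
```

```text
64.7 [0.5089 0.231  0.1137] z [ 0.006  0.001 -1.   ] yaw 0.12738181994663236 [-0.1  0.6  0.2] 0.03448071961898151 [ 0.04  0.49 -0.74  1.88  0.41  0.92 -0.77]
```

Request:
send_rows:
  motion:
    - {"dp": [0.002, -0.003, -0.016], "rot": [0, 0.006, -0.005], "grip": 0.02}
    - {"dp": [0, 0, -0.011], "rot": [0, 0, 0], "grip": 0.02}
    - {"dp": [0, 0, 0], "rot": [0, 0, 0], "grip": 0.02}
    - {"dp": [0, 0, 0], "rot": [0, 0, 0], "grip": 0.02}

```text
clock: 65.2
tcp_pos: [0.509, 0.2281, 0.0838]
orientation: [3.135, 0.192, -0.004]
contact_force: [-0.1, -0.7, -0.7]
grip_width: 0.0346
```

Request:
send_rows:
  motion:
    - {"dp": [0.002, -0.001, -0.015], "rot": [0, 0, 0], "grip": 0.02}
    - {"dp": [0, 0, -0.013], "rot": [0, 0, 0], "grip": 0.02}
    - {"dp": [0, 0, -0.008], "rot": [0, 0, 0], "grip": 0.02}
    - {"dp": [0, 0, 0], "rot": [0, 0, 0], "grip": 0.02}

```text
clock: 65.7
tcp_pos: [0.5109, 0.2271, 0.0451]
orientation: [3.135, 0.192, -0.005]
contact_force: [-0.6, 0.6, -0.5]
grip_width: 0.0349
```

Request:
send_rows:
  motion:
    - {"dp": [0.001, -0.001, -0.004], "rot": [0, 0, 0], "grip": 0.02}
    - {"dp": [0, 0, -0.003], "rot": [0, 0, 0], "grip": 0.02}
    - {"dp": [0, 0, -0.0005], "rot": [0, 0, 0], "grip": 0.02}

```text
clock: 66.08
tcp_pos: [0.5125, 0.2263, 0.0377]
orientation: [-3.136, -0.192, 0.003]
contact_force: [0.5, -0.1, -0.1]
grip_width: 0.0347
```

Lower the last millimetre, release, retreat.

Request:
send_rows:
  motion:
    - {"dp": [0, 0, -0.001], "rot": [0, 0, 0], "grip": 0.02}
    - {"dp": [0, 0, 0], "rot": [0, 0, 0], "grip": 0.055}
    - {"dp": [0, 0, 0], "rot": [0, 0, 0], "grip": 0.055}
    - {"dp": [0, 0, 0.02], "rot": [0, 0, 0], "grip": 0.055}
    - {"dp": [0, 0, 0.05], "rot": [0, 0, 0], "grip": 0.055}
    - {"dp": [0, 0, 0.045], "rot": [0, 0, 0], "grip": 0.055}
    - {"dp": [0, -0.055, 0.01], "rot": [0, 0, 0], "grip": 0.055}
    - {"dp": [0, -0.055, 0.01], "rot": [0, 0, 0], "grip": 0.055}
    - {"dp": [0, -0.055, 0], "rot": [0, 0, 0], "grip": 0.055}
    - {"dp": [0, -0.055, 0], "rot": [0, 0, 0], "grip": 0.055}
    - {"dp": [0, -0.055, 0], "rot": [0, 0, 0], "grip": 0.055}
    - {"dp": [0, -0.055, 0], "rot": [0, 0, 0], "grip": 0.055}
    - {"dp": [0, -0.055, 0], "rot": [0, 0, 0], "grip": 0.055}
    - {"dp": [0, -0.055, 0], "rot": [0, 0, 0], "grip": 0.055}
    - {"dp": [0, -0.055, 0], "rot": [0, 0, 0], "grip": 0.055}
    - {"dp": [0, 0, 0], "rot": [0, 0, 0], "grip": 0.055}

```text
clock: 68.08
tcp_pos: [0.5131, -0.2799, 0.1972]
orientation: [3.133, 0.204, 0.032]
contact_force: [-1.1, 1.1, 0.1]
grip_width: 0.0548
```

```bash
python3 - <<'E'
from h import *
ft,fs=imaging.grab_frame('top'),imaging.grab_frame('side')
a=cv2.resize(ft['img'][175:260,120:240],(600,425),interpolation=2)
b=cv2.resize(fs['img'][120:210,170:300],(600,415),interpolation=2)
p=cv2.resize(np.vstack([a,b])[:, :],(429,600)); cv2.imwrite('pics/p4.png',p[:,:,::-1])
# yellow centre in plate frame (both views), level check via lip pad
for n,f in(('t',ft),('s',fs)):
  for u,ar,c in blobs(f,'y',100,500):
    X=cast(f,[u],.0705)[0]; q=Ro.from_euler('z',-.122).apply(X-[.448,.1913,.05])*1000
    if 0<q[0]<214 and abs(q[1])<140: print(n,q[:2].round(1),round(ar))
print(get_obs()['clock'],get_obs()['tcp_pos'])
E
```

```text
t [146.3  77.2] 182
t [146.5  24.1] 180
t [146.2 -29.5] 183
t [146.4 -83.2] 178
68.175 [ 0.51447596 -0.27427262  0.19741631]
```

View pics/p4.png

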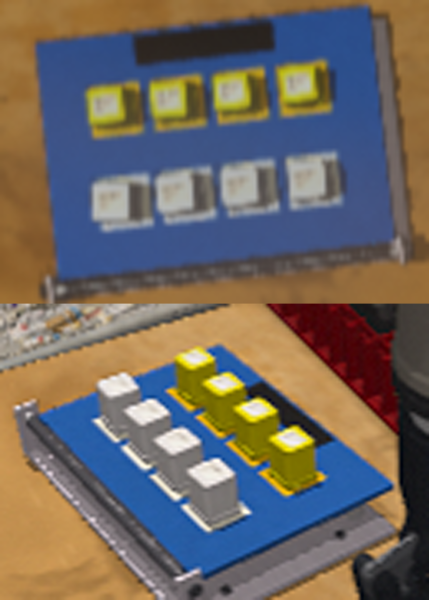

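```bash
python3 -c "
from bench import hand_in; print(hand_in())"
```

```text
the job is handed in; nothing more can be done
None
```

The job is done and handed in at about 68 s: the plate is level and all eight cutter cases stand upright on their own squares. The four yellow ones are in the back row and the four white ones in the front row.

- **Plate:** I pushed the raised lip down until it snapped, before moving any case. Its squares then matched the level prediction to about 0.2 px in the side camera, and it still looked level in the last pictures.
- **Knocked case:** The white case on front square 2 was later found shifted about 4 cm, beside case 1. I regripped it and put it back on square 2.
- **Tool height disagreement:** The reported tool height read about 28 mm lower than the real fingertips. I found this by touching the bench, used the offset from then on, and confirmed it when the first case touched the plate.
- **Last checks:** The final pictures from both cameras showed all eight cases on their squares, with the gripper clear of everything.
    - The yellow-case centre readings from the top view fell 1.5–4 mm off the square centres, but they mix case and paint, so they are only rough.
    - I did not measure each case's fit on its square. By the arm readings at release, each was set within about 2 mm, against roughly 4.5 mm of margin.
- **Bystanders:** I did not touch the green box or the deburring tool. I did not measure their positions again at the end.

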